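# Hang the loose hand stamp on the rotary stamp rack

## Robot

A 6-joint arm with a two-finger parallel gripper is mounted at the origin on the work surface. World frame = base frame: x ahead of the robot, y to its left, z up, the work surface at z = 0. Lengths are in m, angles in rad, forces in N, time in s.
With the tool pointing down it reaches from about 0.35 to 0.775 m from the base axis. Payload 5.5 kg.
Tool frame: the origin (TCP) lies where the fingers leave the gripper's body, on its centre line; the fingertips stand 73 mm ahead of it and the grasp point (between the pads) lies 54 mm ahead of it; z points along the fingers, y is the direction in which the jaws open and shut (so a half turn about z gives the same grasp; the last joint's range is limited). The gripper opens to 85 mm and grips with 20 to 120 N. Pads are 22 mm wide; open, the fingers measure 114 mm over their backs; the gripper's body (76 mm by 85 mm) begins 54 mm behind the grasp point. The pads swing forward as they close: fully open they stand 13 mm farther back than shut.
Start: joints at [-1.302, 0.313, 0.046, 1.304, 0, 1.431], TCP at [0.229, -0.528, 0.304] pointing down, gripper open.
Joint ranges: [-2.76, 2.76], [-0.86, 1.69], [-1.03, 1.26], [-2.2, 2.34], [-1.47, 1.5], [-3.14, 3.14]. Speed limits (rad/s): [2.57, 2.57, 3.14, 3.14, 3.14, 3.14].

## Interface

Orientations are given as a unit quaternion [w, x, y, z].
In Python, from workcell import env, read_camera, job, cut_out gives the robot as it stands.
- The arm moves only by the tool servo_tool, never from a script. Its argument "deltas" is a list of rows, each an object of numbers: "dx", "dy", "dz": the shift along the world's x, y, z in mm; "rx", "ry", "rz": the turn, a rotation vector about the world's x, y, z in rad; "fingers": the closure, from -1 (fully open) to 1 (shut). A call has 1 to 8 rows; each row shifts and turns the commanded pose from where the row before left it; what a row does not reach is not made up. A row lasts 1/10 s, in which the tool goes at most 50 mm and 8.59 degrees, less where a joint would pass 70% of its speed; a pose out of reach is approached as far as the arm can. A call is refused whole if a number of a shift passes 50 or a number of a turn 0.15, either way. A call with a gripper value outside its range is refused whole. The fingers move at their own pace and stop on an object; "newtons" is the grip in N (left out, the last holds). Time passes only in rows, so rows that do not move let the fingers close. It gives the time, the measured TCP pose, the force and the opening at its end, in the units of the state.
- env.get_state(): the state, without advancing time (a new reading comes with each control period).
- read_camera(name): name is "scene" or "side" or "wrist"; returns a dict with "img" (400x640x3 uint8, red, green, blue), "intrinsics" (3x3 intrinsics, pixels), "k1" (the pictures are not rectified: a ray, as slopes to the right and down, at radius r is drawn at 1 + k1 r^2 times it, then the intrinsics apply), "extrinsics" (4x4, takes a point from camera to world coordinates); the wrist camera has in their place "hand_eye" (4x4, takes a point from camera to tool coordinates, whose origin is the TCP and whose axes are the flange's). Camera axes: x right, y down, z forward; pixel columns grow to the right and rows downward; lengths in m; the calibration is good to about 2 mm. A picture is of the moment at which its call begins: read the wrist's pose just before it. There is no depth.
- job.hand_in(): hands the job in, once; it reports no verdict.
Trained networks look in the newest picture that a camera, given by its name, has taken for a name from the list of things; names that differ only in an ending like _2 or _b are one class to them, and where a whole thing is asked for, a point or a joint stands for the part that bears it (a point fixed in the world has none). Each returns a list of dicts, best first, with "confidence" (0 to 1); they miss things now and then, are a little off and sometimes report something else, mostly with a low value. They report only what shows in the picture. A call takes as long as a camera call.
- cut_out(target, camera): "region" (400x640 bool, what is visible of it) and "extent" ([left, top, right, bottom] in pixels, round what is visible of it).
The state is a dict: "clock": time; "joint_pos": joint angles; "qvel": joint speeds; "tau": joint torques, N m; "tcp_pos": TCP position; "orientation": TCP orientation; "wrist_force": force on the tool from outside, world axes, zero at the start; "ft_torque": the same for the moment, N m; "finger_gap": finger opening in m.
Only numpy, scipy, OpenCV 4.12 (cv2) and the standard library are available. Lean on these libraries where they do the work, as an engineer would, in place of code of your own. Each camera call takes 0.05 s, during which the arm holds its last target. There are 200 camera calls.

## Task

Turn the stamp rack until its empty hook points out over the wooden tongue at the front of the rack's base, and only then hang the loose wooden stamp on that hook: slide it in all the way, gently, until it meets the stop collar and the sprung catch snaps up in front of it. Never force the stamp against the rack (a firm push of about 10 N is plenty). Leave the stamp hanging freely with the hook still at the front, and leave the other things on the table where they are.

Things in the scene. Friction and masses are not known exactly. Their poses are not given: they have to be found in the camera images.
- rack: Fixed base of the rotary stamp rack: wooden disc 230 mm across with a steel post. Origin on the table at the turning axis, z up. Its -x axis is its front, where a wooden tongue (22 mm wide, 10 mm high) sticks out to 162 mm from the axis. The turret above turns either way without stops (0.15 N m of friction) and stays where it is left.
- rack_axis (a point): Centre of the turret disc's top face, on the turning axis, 157 mm above the table. Wooden disc 120 mm across with four hooks at 90 degrees: level steel rods 8 mm thick, centre line 150 mm above the table, ends 150 mm from the axis. Three carry other stamps that are part of the turret (heads reach 164 mm above the table); one is empty.
- peg (a point): Top centre of one of four equal upright steel turning pegs on the turret disc, 14 mm thick, 50 mm from the axis, from 157 to 197 mm above the table, half way (45 degrees) between the hooks. This one is 45 degrees counter-clockwise (from above) of the empty hook. Grip or push any peg to turn the turret.
- hook_tip (a point): Centre of the outer end of the EMPTY hook, 150 mm from the turning axis, 150 mm above the table. Its x axis points level from the tip along the rod to the turning axis, z up; it turns with the turret.
- hook_root (a point): Point on the empty hook's centre line, 60 mm from the turning axis. A stop collar (24 mm across, 8 mm thick) is clamped on the rod, its outer face anywhere from 73 to 97 mm from the axis (77 to 53 mm in from the tip); the place differs every time and is not measured: feel for it. The stamp's 14 mm thick head goes against it.
- catch (a joint): Sprung steel tongue (24 x 5 mm) on top of the empty hook, hinged at its outer end, free inner end 9 mm above the rod. 0 = up, 0.38 rad = flat. A head slid inward presses it flat (1 to 5 N of push); past the free end it snaps up and holds the head in. It is clamped along with the collar, free end always 16 mm outward of the collar's face (2 mm of play).
- stamp: Loose wooden hand stamp, about 110 g, standing upright. Origin at the centre of its underside, z up. Foot 46 (x) x 36 (y) x 24 mm high, neck 16 mm thick, on top a flat head 14 mm thick (x), 34 wide (y), 34 high (68 to 102 mm up) with a 14 x 14 mm square hole through it along x. Grip the head across its width (y), so that the hook passes between the fingers.
- stamp_eye (a point): Centre of the square hole in the stamp's head, 85 mm above its underside. x is the hole's axis; either side may face the rack. Hanging freely it lies 3 mm below the rod's centre line.
- ink_tin: flat steel ink-pad tin, 60 x 90 x 18 mm, bystander; origin at the centre of its underside
- tape_roll: cardboard tape core lying flat, 94 mm across, 24 mm high, bystander; origin at the centre of its underside
- knob_stamp: small turned wooden knob stamp without any hole, 34 mm across, 52 mm high, bystander; origin at the centre of its underside
- pot: terracotta pot, 104 mm across, 90 mm high, bystander; origin at the centre of its underside
- jar: glass jar with steel cap, 68 mm across, 100 mm high, bystander; origin at the centre of its underside
- pencil_cup: steel cup with pencils, 72 mm across, 165 mm high with the pencils, bystander; origin at the centre of its underside
- spool: wooden thread spool, 44 mm across, 46 mm high, bystander; origin at the centre of its underside

How it is judged:
By the outcome, as a careful person would: the job done as asked, in the order asked, and still so for the second after the job is handed in, with the robot touching nothing.
It also fails if it takes over 72 s, if anything falls off the work surface, if the arm or the gripper's body presses on something with over 40 N, if the wrist force passes 120 N, or if a joint passes its speed limit or range.

## Working session

There is one attempt and no reset: what is moved stays moved. The work goes in short steps, Python scripts to look and compute and a tool call to move; the robot and the scene stay as the last step left them, time stands still between calls to the robot, and variables do not carry over. Pictures are saved under pics/ and viewed, about 8 in all and at most 12, crops included, and the job is handed in when it is done.

Besides the shell and the picture viewer there is one more tool, called in YAML: its name, and indented under it one key for each argument. servo_tool: Moves the arm, as the interface text tells. Its arguments: {"type":"object","properties":{"deltas":{"type":"array"},"newtons":{"type":"number"}},"required":["deltas"]}

```bash
ls; mkdir -p pics; cat > h.py <<'E'
import numpy as np, cv2
from workcell import env, read_camera, job, cut_out
from scipy.spatial.transform import Rotation as R
def cam(name):
    s=env.get_state(); c=read_camera(name)
    if 'extrinsics' in c: E=np.array(c['extrinsics'])
    else:
        T=np.eye(4); q=s['orientation']; T[:3,:3]=R.from_quat([q[1],q[2],q[3],q[0]]).as_matrix(); T[:3,3]=s['tcp_pos']
        E=T@np.array(c['hand_eye'])
    return dict(img=c['img'],K=np.array(c['intrinsics']),k1=c['k1'],E=E)
def ray(c,uv):
    K=c['K']; d=np.array([(uv[0]-K[0,2])/K[0,0],(uv[1]-K[1,2])/K[1,1]]); s=d.copy()
    for _ in range(20): s=d/(1+c['k1']*(s@s))
    v=c['E'][:3,:3]@np.array([s[0],s[1],1]); return c['E'][:3,3],v/np.linalg.norm(v)
def proj(c,P):
    p=np.linalg.inv(c['E'])@np.append(P,1); s=p[:2]/p[2]; s=s*(1+c['k1']*(s@s)); return s*[c['K'][0,0],c['K'][1,1]]+c['K'][:2,2]
def atz(c,uv,z):
    o,v=ray(c,uv); return o+v*(z-o[2])/v[2]
def tri(obs):
    A=np.zeros((3,3));b=np.zeros(3)
    for c,uv in obs:
        o,v=ray(c,uv); M=np.eye(3)-np.outer(v,v); A+=M;b+=M@o
    P=np.linalg.solve(A,b); return P,[np.linalg.norm(proj(c,P)-uv) for c,uv in obs]
def save(c,n): cv2.imwrite('pics/'+n,c['img'][:,:,::-1])
E
python3 - <<'E'
from h import *
np.set_printoptions(precision=3,suppress=True)
print(env.get_state())
out=[]
for n in ['scene','side']:
    c=cam(n); out.append(c['img'][:,:,::-1]); print(n,c['E'],c['K'][0,0],c['k1'])
    for t in ['stamp','stamp_eye','peg','hook_tip','rack','rack_axis','hook_root','catch']:
        r=cut_out(t,n); print(t,[(round(x['confidence'],2),list(np.round(x['extent'])),np.round(np.argwhere(x['region']).mean(0)[::-1])) for x in r[:3]])
    save(c,n+'0.png')
E
```

```text
pics
{'clock': 0.0, 'joint_pos': array([-1.302,  0.314,  0.045,  1.304, -0.   ,  1.431]), 'qvel': array([ 0.001, -0.001,  0.001,  0.001,  0.001,  0.002]), 'tau': array([ -0.001, -48.063,  29.853,   0.019,  -0.   ,   0.   ]), 'tcp_pos': array([ 0.228, -0.527,  0.303]), 'orientation': array([-0.001,  0.979,  0.203, -0.   ]), 'wrist_force': array([-0.819,  0.912,  0.306]), 'ft_torque': array([ 0.018, -0.032,  0.037]), 'finger_gap': 0.0850953591286634}
scene [[ 0.287  0.814 -0.506  1.216]
 [ 0.958 -0.236  0.164 -0.237]
 [ 0.014 -0.531 -0.847  1.227]
 [ 0.     0.     0.     1.   ]] 510.7518669044907 -0.05036241213471259
stamp [(0.66, [np.float64(337.0), np.float64(150.0), np.float64(458.0), np.float64(262.0)], array([393., 217.])), (0.65, [np.float64(195.0), np.float64(204.0), np.float64(219.0), np.float64(236.0)], array([207., 221.])), (0.34, [np.float64(236.0), np.float64(168.0), np.float64(247.0), np.float64(186.0)], array([239., 177.]))]
stamp_eye [(0.56, [np.float64(196.0), np.float64(208.0), np.float64(220.0), np.float64(238.0)], array([207., 220.]))]
peg [(0.7, [np.float64(342.0), 
[... 1375 characters left out ...]
8., 220.]))]
hook_tip [(0.55, [np.float64(218.0), np.float64(186.0), np.float64(313.0), np.float64(257.0)], array([269., 220.])), (0.51, [np.float64(394.0), np.float64(206.0), np.float64(404.0), np.float64(222.0)], array([401., 213.]))]
rack [(0.8, [np.float64(218.0), np.float64(187.0), np.float64(314.0), np.float64(280.0)], array([270., 238.]))]
rack_axis [(0.76, [np.float64(216.0), np.float64(190.0), np.float64(317.0), np.float64(279.0)], array([270., 238.])), (0.67, [np.float64(224.0), np.float64(188.0), np.float64(314.0), np.float64(258.0)], array([268., 220.]))]
hook_root [(0.59, [np.float64(219.0), np.float64(189.0), np.float64(308.0), np.float64(260.0)], array([268., 220.]))]
catch []
```

```bash
python3 - <<'E'
import cv2,numpy as np
a=cv2.imread('pics/scene0.png');b=cv2.imread('pics/side0.png')
A=cv2.resize(a[130:280,180:480],None,fx=2.66,fy=2.0*1.33,interpolation=3)[:, :798]
cv2.imwrite('pics/m1.png',np.vstack([cv2.resize(a,(480,300)),cv2.resize(b,(480,300))]))
B1=cv2.resize(a[140:270,330:465],(400,385),interpolation=3)
B2=cv2.resize(b[165:290,210:320],(400,455),interpolation=3)[:385]
C1=cv2.resize(a[195:245,180:240],(240,200),interpolation=3);C2=cv2.resize(b[155:205,350:410],(240,200),interpolation=3)
bot=np.zeros((200,800,3),np.uint8);bot[:,:240]=C1;bot[:,240:480]=C2
cv2.imwrite('pics/m2.png',np.vstack([np.hstack([B1,B2]),bot]))
E
```

```text
(no output)
```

View pics/m1.png

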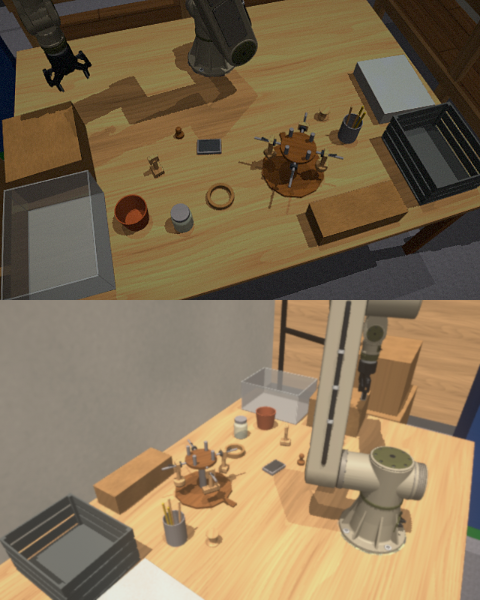

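View pics/m2.png

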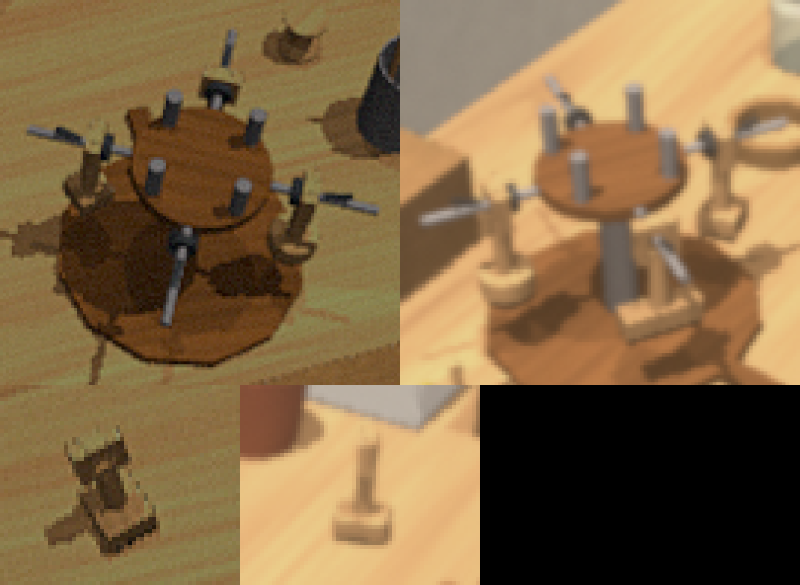

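Views: the empty hook points away from the robot (scene crop, tip near px (387,249)); the tongue is toward the robot (side px ~ (311,271)). Stamp stands at scene px ~(207,221).

```bash
python3 - <<'E'
from h import *
np.set_printoptions(precision=4,suppress=True)
a=cam('scene');b=cam('side')
sc=lambda p:np.array(p)/2.963+[330,140]
sd=lambda p:(np.array(p)-[400,0])/3.636+[210,165]
S=np.array([atz(a,sc(p),.197) for p in [(174,94),(258,112),(156,162),(243,184)]])
D=np.array([atz(b,sd(p),.197) for p in [(547,112),(633,90),(579,156),(668,134)]])
print(S,S.mean(0));print(D,D.mean(0))
ax,e=tri([(a,np.mean([sc(p) for p in [(174,94),(258,112),(156,162),(243,184)]],0)),(b,np.mean([sd(p) for p in [(547,112),(633,90),(579,156),(668,134)]],0))])
print('axis',ax,e)
print('tip',tri([(a,sc((168,322))),(b,sd((548,80)))]),atz(a,sc((168,322)),.15),atz(b,sd((548,80)),.15))
print('tongue',atz(b,np.array((233,503-300))*4/3,.01),atz(a,sc((138,112)),.01))
# stamp head: crops scale 4
h1=np.array([97,446-385])/4+[180,195];h2=np.array([370-240,450-385])/4+[350,155]
f1=np.array([118,512-385])/4+[180,195];f2=np.array([363-240,525-385])/4+[350,155]
print('head',tri([(a,h1),(b,h2)]),'foot',atz(a,f1,.02),atz(b,f2,.015))
for t in ['tape_roll','ink_tin','knob_stamp','jar','pot','spool','pencil_cup']:
    for n,c in (('scene',a),('side',b)):
        r=cut_out(t,n)
        if r: print(t,n,round(r[0]['confidence'],2),atz(c,np.argwhere(r[0]['region']).mean(0)[::-1],.02))
E
```

```text
[[0.5783 0.1303 0.197 ]
 [0.6145 0.1908 0.197 ]
 [0.6369 0.0929 0.197 ]
 [0.6759 0.1529 0.197 ]] [0.6264 0.1417 0.197 ]
[[0.6693 0.1559 0.197 ]
 [0.6322 0.0962 0.197 ]
 [0.6116 0.1892 0.197 ]
 [0.573  0.1313 0.197 ]] [0.6215 0.1432 0.197 ]
axis [0.6244 0.1417 0.1943] [np.float64(0.5061244584729045), np.float64(0.44382986025222265)]
tip (array([0.7517, 0.0646, 0.1488]), [np.float64(0.9686508768440868), np.float64(0.7422899305076761)]) [0.7539 0.0658 0.15  ] [0.7491 0.0641 0.15  ]
tongue [0.4744 0.1531 0.01  ] [0.4729 0.1556 0.01  ]
head (array([ 0.4909, -0.3322,  0.0879]), [np.float64(0.4205120494378068), np.float64(0.3096432285734415)]) foot [ 0.5037 -0.3322  0.02  ] [ 0.4879 -0.3258  0.015 ]
tape_roll scene 0.97 [ 0.6654 -0.139   0.02  ]
tape_roll side 0.79 [ 0.6478 -0.1354  0.02  ]
ink_tin scene 0.8 [ 0.4593 -0.1305  0.02  ]
ink_tin side 0.64 [ 0.4463 -0.1158  0.02  ]
knob_stamp scene 0.54 [ 0.3692 -0.2252  0.02  ]
knob_stamp side 0.17 [0.7133 0.0335 0.02  ]
jar scene 0.56 [ 0.7056 -0.2853  0.02  ]
jar side 0.62 [ 0.7429 -0.3257  0.02  ]
pot scene 0.98 [ 0.6394 -0.4414  0.02  ]
pot side 0.84 [ 0.6873 -0.488   0.02  ]
spool scene 0.6 [0.4328 0.3411 0.02  ]
spool side 0.74 [0.436 0.337 0.02 ]
pencil_cup scene 0.73 [0.5619 0.1832 0.02  ]
pencil_cup side 0.76 [0.5742 0.3667 0.02  ]
```

servo_tool:
  deltas:
    - {"dx": 10,"dy": 20,"dz": 20,"rz": 0.149}
    - {"dx": 18,"dy": 33,"dz": 20,"rz": 0.149}
    - {"dx": 20,"dy": 35,"dz": 20,"rz": 0.149}
    - {"dx": 20,"dy": 35,"dz": 20,"rz": 0.149}
    - {"dx": 20,"dy": 35,"dz": 10,"rz": 0.149}
    - {"dx": 20,"dy": 35,"dz": 5,"rz": 0.149}
    - {"dx": 20,"dy": 35,"rz": 0.149}
    - {"dx": 20,"dy": 35,"rz": 0.149}

```text
invalid input at $.deltas[0]: expected keys dx, dy, dz, rx, ry, rz, fingers
```

servo_tool:
  deltas:
    - {"dx": 20,"dy": 35,"rz": 0.149}
    - {"dx": 20,"dy": 35,"rz": 0.149}
    - {"dx": 20,"dy": 35,"rz": 0.149}
    - {"dx": 20,"dy": 35,"rz": 0.149}
    - {"dx": 20,"dy": 35,"rz": 0.149}
    - {"dx": 20,"dy": 35,"rz": 0.149}
    - {"dx": 20,"dy": 35,"rz": 0.149}
    - {"dx": 20,"dy": 35,"rz": 0.149}

```text
invalid input at $.deltas[0]: expected keys dx, dy, dz, rx, ry, rz, fingers
```

servo_tool:
  deltas:
    - {"dx": 20,"dy": 35,"rz": 0.149,"fingers": 0.2}
    - {"dx": 10,"dy": 20,"rz": 0.149,"fingers": 0.2}
    - {"dx": 5,"dy": 10,"rz": 0.149,"fingers": 0.2}
    - {"rz": 0.149,"fingers": 0.2}
    - {"fingers": 0.2}

```text
invalid input at $.deltas[0]: expected keys dx, dy, dz, rx, ry, rz, fingers
```

```bash
python3 - <<'E'
from h import *
np.set_printoptions(precision=4,suppress=True)
c=cam('wrist'); s=env.get_state(); print(s['clock'],s['tcp_pos'],s['orientation'],s['joint_pos'],s['finger_gap']); print(c['E'],c['K'],c['k1'])
img=c['img'].copy()
ax=np.array([.624,.142,.157])
for P in [ax]+[ax+[.05*np.cos(t),.05*np.sin(t),.04] for t in np.radians([14,104,194,284])]+[ax+[.15*np.cos(np.radians(-31)),.15*np.sin(np.radians(-31)),-.007],np.array([.463,.156,.01])]:
    u=proj(c,P); print(u); cv2.drawMarker(img,tuple(int(x) for x in u),(255,0,0),cv2.MARKER_CROSS,8,1)
save(dict(img=img),'w1.png'); np.save('w1.npy',c,allow_pickle=True)
E
```

```text
1.75 [ 0.2286 -0.5276  0.3039] [0.0001 0.9792 0.203  0.    ] [-1.3016  0.3132  0.0461  1.3036 -0.      1.4311] 0.08534370101718698
[[ 0.3974 -0.8787 -0.2645  0.2952]
 [-0.9177 -0.3804 -0.115  -0.4979]
 [ 0.0004  0.2884 -0.9575  0.3739]
 [ 0.      0.      0.      1.    ]] [[302.1358   0.     319.1915]
 [  0.     302.1358 200.3791]
 [  0.       0.       1.    ]] -0.05560690723357267
[38458.2151 49884.354 ]
[-29710012.7479 -41775863.0188]
[18628642.0193 21765808.3194]
[312799.4367 360614.514 ]
[2368406.1022 3346280.3554]
[132628.4116 269231.9685]
[ 15.3693 -84.9871]
```

View pics/w1.png

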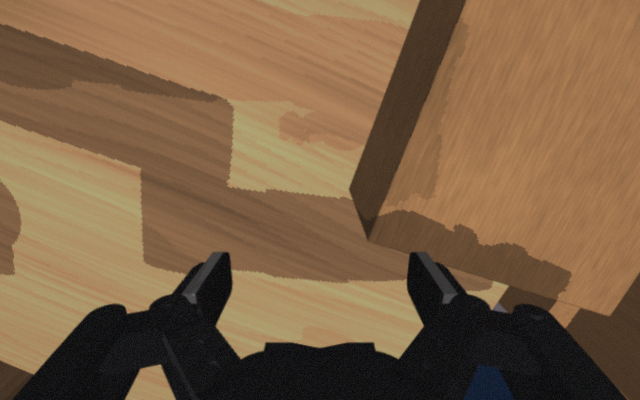

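servo_tool:
  deltas:
    - {"dx": 10,"dy": 20,"dz": 20,"rx": 0,"ry": 0,"rz": 0.149,"fingers": -1}
    - {"dx": 18,"dy": 33,"dz": 20,"rx": 0,"ry": 0,"rz": 0.149,"fingers": -1}
    - {"dx": 20,"dy": 35,"dz": 20,"rx": 0,"ry": 0,"rz": 0.149,"fingers": -1}
    - {"dx": 20,"dy": 35,"dz": 20,"rx": 0,"ry": 0,"rz": 0.149,"fingers": -1}
    - {"dx": 20,"dy": 35,"dz": 10,"rx": 0,"ry": 0,"rz": 0.149,"fingers": -1}
    - {"dx": 20,"dy": 35,"dz": 5,"rx": 0,"ry": 0,"rz": 0.149,"fingers": -1}
    - {"dx": 20,"dy": 35,"dz": 0,"rx": 0,"ry": 0,"rz": 0.149,"fingers": -1}
    - {"dx": 20,"dy": 35,"dz": 0,"rx": 0,"ry": 0,"rz": 0.149,"fingers": -1}

```text
clock: 2.55
tcp_pos: [0.3772, -0.2633, 0.3994]
orientation: [0.001, 0.694, 0.72, 0.0]
wrist_force: [0.4, -0.1, 0.5]
finger_gap: 0.0858
```

servo_tool:
  deltas:
    - {"dx": 20,"dy": 35,"dz": 0,"rx": 0,"ry": 0,"rz": 0.149,"fingers": 0}
    - {"dx": 20,"dy": 35,"dz": 0,"rx": 0,"ry": 0,"rz": 0.149,"fingers": 0}
    - {"dx": 20,"dy": 35,"dz": 0,"rx": 0,"ry": 0,"rz": 0.149,"fingers": 0}
    - {"dx": 20,"dy": 35,"dz": 0,"rx": 0,"ry": 0,"rz": 0.149,"fingers": 0}
    - {"dx": 20,"dy": 35,"dz": 0,"rx": 0,"ry": 0,"rz": 0.149,"fingers": 0}
    - {"dx": 20,"dy": 35,"dz": 0,"rx": 0,"ry": 0,"rz": 0.149,"fingers": 0}
    - {"dx": 20,"dy": 35,"dz": 0,"rx": 0,"ry": 0,"rz": 0.149,"fingers": 0}
    - {"dx": 20,"dy": 35,"dz": 0,"rx": 0,"ry": 0,"rz": 0.149,"fingers": 0}

```text
clock: 3.35
tcp_pos: [0.5372, 0.017, 0.3991]
orientation: [0.0, 0.17, 0.985, 0.0]
wrist_force: [0.6, -0.6, 0.2]
finger_gap: 0.0427
```

servo_tool:
  deltas:
    - {"dx": 20,"dy": 35,"dz": 0,"rx": 0,"ry": 0,"rz": 0.149,"fingers": 0}
    - {"dx": 10,"dy": 20,"dz": 0,"rx": 0,"ry": 0,"rz": 0.149,"fingers": 0}
    - {"dx": 5,"dy": 10,"dz": 0,"rx": 0,"ry": 0,"rz": 0.149,"fingers": 0}
    - {"dx": 0,"dy": 0,"dz": 0,"rx": 0,"ry": 0,"rz": 0.149,"fingers": 0}
    - {"dx": 0,"dy": 0,"dz": 0,"rx": 0,"ry": 0,"rz": 0,"fingers": 0}

```text
clock: 3.85
tcp_pos: [0.5717, 0.081, 0.3986]
orientation: [-0.0, -0.124, 0.992, 0.0]
wrist_force: [-0.2, -0.7, 0.9]
finger_gap: 0.0428
```

```bash
cat > look.py <<'E'
from h import *
import sys
np.set_printoptions(precision=4,suppress=True)
def look(name,pts,crop=None,fx=1):
    c=cam('wrist'); s=env.get_state(); q=s['orientation']
    print(s['clock'],s['tcp_pos'],'psi',np.degrees(2*np.arctan2(q[2],q[1])),s['joint_pos'],s['finger_gap'],s['wrist_force'])
    img=c['img'].copy()
    for P in pts:
        u=proj(c,np.array(P)); print(np.array(P),u)
        if np.abs(u).max()<2000: cv2.drawMarker(img,tuple(int(round(x)) for x in u),(255,0,0),cv2.MARKER_CROSS,8,1)
    save(dict(img=img),name+'.png'); np.save(name+'.npy',c,allow_pickle=True); return c
E
python3 - <<'E'
from look import *
ax=np.array([.624,.142,.157])
look('w2',[ax]+[ax+[.05*np.cos(t),.05*np.sin(t),.04] for t in np.radians([14,104,194,284])]+[ax+[.15*np.cos(np.radians(-31)),.15*np.sin(np.radians(-31)),-.007],np.array([.463,.156,.01])])
E
```

```text
3.9 [0.5716 0.0806 0.3987] psi 194.00948504870217 [ 0.001   0.3148  0.2783  1.5347  0.     -0.2435] 0.04261718582686746 [0.4465 0.4185 0.1065]
[0.624 0.142 0.157] [359.8434 239.74  ]
[0.6725 0.1541 0.197 ] [362.4981 299.1327]
[0.6119 0.1905 0.197 ] [414.6848 256.1709]
[0.5755 0.1299 0.197 ] [367.5718 208.5697]
[0.6361 0.0935 0.197 ] [314.8028 256.0847]
[0.7526 0.0647 0.15  ] [270.6824 314.5979]
[0.463 0.156 0.01 ] [387.1539 101.2916]
```

View pics/w2.png

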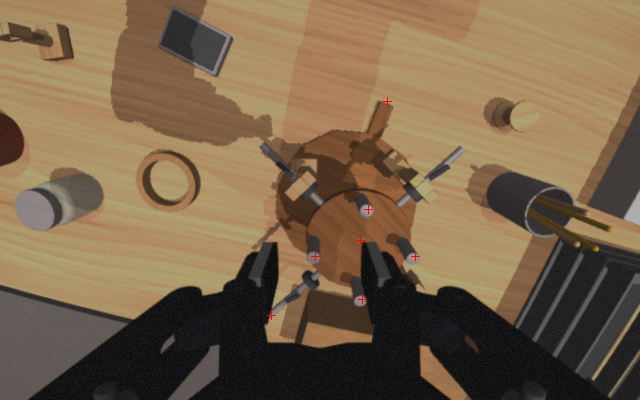

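The predicted marks sit on the peg tops, the hook tip (271,314) and the tongue end (388,101), so the model holds. I'll grip the peg at 14°.

servo_tool:
  deltas:
    - {"dx": 30,"dy": 22,"dz": -15,"rx": 0,"ry": 0,"rz": 0,"fingers": 0}
    - {"dx": 40,"dy": 29,"dz": -30,"rx": 0,"ry": 0,"rz": 0,"fingers": 0}
    - {"dx": 31,"dy": 22,"dz": -35,"rx": 0,"ry": 0,"rz": 0,"fingers": 0}
    - {"dx": 0,"dy": 0,"dz": -40,"rx": 0,"ry": 0,"rz": 0,"fingers": 0}
    - {"dx": 0,"dy": 0,"dz": -30,"rx": 0,"ry": 0,"rz": 0,"fingers": 0}
    - {"dx": 0,"dy": 0,"dz": -10,"rx": 0,"ry": 0,"rz": 0,"fingers": 0}
    - {"dx": 0,"dy": 0,"dz": 0,"rx": 0,"ry": 0,"rz": 0,"fingers": 0}

```text
clock: 4.6
tcp_pos: [0.6653, 0.1482, 0.2427]
orientation: [-0.002, -0.122, 0.993, 0.0]
wrist_force: [-0.6, -0.1, -0.2]
finger_gap: 0.0429
```

servo_tool:
  deltas:
    - {"dx": 0,"dy": 0,"dz": 0,"rx": 0,"ry": 0,"rz": 0,"fingers": 1}
    - {"dx": 0,"dy": 0,"dz": 0,"rx": 0,"ry": 0,"rz": 0,"fingers": 1}
    - {"dx": 0,"dy": 0,"dz": 0,"rx": 0,"ry": 0,"rz": 0,"fingers": 1}
    - {"dx": 0,"dy": 0,"dz": 0,"rx": 0,"ry": 0,"rz": 0,"fingers": 1}
    - {"dx": 0,"dy": 0,"dz": 0,"rx": 0,"ry": 0,"rz": 0,"fingers": 1}
  newtons: 25

```text
clock: 5.1
tcp_pos: [0.6671, 0.1489, 0.2471]
orientation: [0.002, -0.123, 0.992, 0.0]
wrist_force: [-0.5, -0.1, 6.8]
finger_gap: 0.0131
```

```bash
python3 - <<'E'
from h import *
np.set_printoptions(precision=4,suppress=True)
s=env.get_state(); print(s)
ax=np.array([.624,.142])
# arc rows: -154 deg in 20 rows from 14
n=20; st=-154/n; P=[ax+.05*np.array([np.cos(np.radians(14+st*i)),np.sin(np.radians(14+st*i))]) for i in range(n+1)]
print(np.radians(st)); print(np.round(np.diff(P,axis=0)*1000,1).tolist())
E
```

```text
{'clock': 5.1, 'joint_pos': array([ 0.1021,  0.544 ,  0.2594,  1.2813,  0.0002, -0.1448]), 'qvel': array([-0.0007,  0.0003,  0.0011, -0.0016, -0.0007, -0.0006]), 'tau': array([ -0.3868, -55.9031,  27.5247,  -0.3356,  -0.1933,  -0.0371]), 'tcp_pos': array([0.6671, 0.1489, 0.2471]), 'orientation': array([ 0.0024, -0.1231,  0.9924,  0.0001]), 'wrist_force': array([-0.5419, -0.072 ,  6.795 ]), 'ft_torque': array([ 0.1364,  0.1586, -0.03  ]), 'finger_gap': 0.013084031357180809}
-0.13439035240356337
[[1.2, -6.6], [0.3, -6.7], [-0.6, -6.7], [-1.5, -6.5], [-2.4, -6.3], [-3.2, -5.9], [-4.0, -5.4], [-4.6, -4.9], [-5.3, -4.2], [-5.8, -3.4], [-6.2, -2.6], [-6.5, -1.8], [-6.7, -0.9], [-6.7, -0.0], [-6.7, 0.9], [-6.5, 1.8], [-6.2, 2.6], [-5.8, 3.4], [-5.3, 4.2], [-4.7, 4.8]]
```

```bash
python3 - <<'E'
import numpy as np
ax=np.array([.624,.142]); r=np.array([.6671,.1489])-ax
n=20; st=-7.5; rot=lambda a:np.array([[np.cos(a),-np.sin(a)],[np.sin(a),np.cos(a)]])
P=[rot(np.radians(st*i))@r for i in range(n+1)]
print(np.radians(st)); print(np.round(np.diff(P,axis=0)*1000,1).tolist())
E
```

```text
-0.1308996938995747
[[0.5, -5.7], [-0.2, -5.7], [-1.0, -5.6], [-1.7, -5.5], [-2.4, -5.2], [-3.0, -4.8], [-3.6, -4.4], [-4.2, -3.9], [-4.7, -3.3], [-5.0, -2.7], [-5.4, -2.0], [-5.6, -1.3], [-5.7, -0.5], [-5.7, 0.2], [-5.6, 1.0], [-5.5, 1.7], [-5.2, 2.4], [-4.8, 3.0], [-4.4, 3.6], [-3.9, 4.2]]
```

servo_tool:
  deltas:
    - {"dx": 0.5,"dy": -5.7,"dz": 0,"rx": 0,"ry": 0,"rz": -0.131,"fingers": 1}
    - {"dx": -0.2,"dy": -5.7,"dz": 0,"rx": 0,"ry": 0,"rz": -0.131,"fingers": 1}
    - {"dx": -1.0,"dy": -5.6,"dz": 0,"rx": 0,"ry": 0,"rz": -0.131,"fingers": 1}
    - {"dx": -1.7,"dy": -5.5,"dz": 0,"rx": 0,"ry": 0,"rz": -0.131,"fingers": 1}
    - {"dx": -2.4,"dy": -5.2,"dz": 0,"rx": 0,"ry": 0,"rz": -0.131,"fingers": 1}
    - {"dx": -3.0,"dy": -4.8,"dz": 0,"rx": 0,"ry": 0,"rz": -0.131,"fingers": 1}
    - {"dx": -3.6,"dy": -4.4,"dz": 0,"rx": 0,"ry": 0,"rz": -0.131,"fingers": 1}

```text
clock: 5.8
tcp_pos: [0.6574, 0.1129, 0.2471]
orientation: [0.004, 0.331, 0.944, 0.003]
wrist_force: [5.7, 6.4, 2.6]
finger_gap: 0.0127
```

servo_tool:
  deltas:
    - {"dx": -4.2,"dy": -3.9,"dz": 0,"rx": 0,"ry": 0,"rz": -0.131,"fingers": 1}
    - {"dx": -4.7,"dy": -3.3,"dz": 0,"rx": 0,"ry": 0,"rz": -0.131,"fingers": 1}
    - {"dx": -5.0,"dy": -2.7,"dz": 0,"rx": 0,"ry": 0,"rz": -0.131,"fingers": 1}
    - {"dx": -5.4,"dy": -2.0,"dz": 0,"rx": 0,"ry": 0,"rz": -0.131,"fingers": 1}
    - {"dx": -5.6,"dy": -1.3,"dz": 0,"rx": 0,"ry": 0,"rz": -0.131,"fingers": 1}
    - {"dx": -5.7,"dy": -0.5,"dz": 0,"rx": 0,"ry": 0,"rz": -0.131,"fingers": 1}

```text
clock: 6.4
tcp_pos: [0.6275, 0.099, 0.2472]
orientation: [0.003, 0.667, 0.745, 0.004]
wrist_force: [8.3, 5.0, 2.7]
finger_gap: 0.0129
```

servo_tool:
  deltas:
    - {"dx": -5.7,"dy": 0.2,"dz": 0,"rx": 0,"ry": 0,"rz": -0.131,"fingers": 1}
    - {"dx": -5.6,"dy": 1.0,"dz": 0,"rx": 0,"ry": 0,"rz": -0.131,"fingers": 1}
    - {"dx": -5.5,"dy": 1.7,"dz": 0,"rx": 0,"ry": 0,"rz": -0.131,"fingers": 1}
    - {"dx": -5.2,"dy": 2.4,"dz": 0,"rx": 0,"ry": 0,"rz": -0.131,"fingers": 1}
    - {"dx": -4.8,"dy": 3.0,"dz": 0,"rx": 0,"ry": 0,"rz": -0.131,"fingers": 1}
    - {"dx": -4.4,"dy": 3.6,"dz": 0,"rx": 0,"ry": 0,"rz": -0.131,"fingers": 1}
    - {"dx": -3.9,"dy": 4.2,"dz": 0,"rx": 0,"ry": 0,"rz": -0.131,"fingers": 1}
    - {"dx": 0,"dy": 0,"dz": 0,"rx": 0,"ry": 0,"rz": 0,"fingers": 1}

```text
clock: 7.2
tcp_pos: [0.593, 0.1158, 0.2472]
orientation: [0.001, 0.927, 0.374, 0.006]
wrist_force: [8.0, 5.8, 1.9]
finger_gap: 0.0128
```

```bash
python3 - <<'E'
from look import *
ax=np.array([.624,.142,.157])
f=lambda r,t,z:[.624+r*np.cos(np.radians(t)),.142+r*np.sin(np.radians(t)),z]
pts=[f(0,0,.157)]+[f(.05,t,.197) for t in [-140,-50,40,130]]+[f(.15,175,.15)]
look('w3',pts)
a=cam('scene');b=cam('side');o=[]
for c,(x,y) in ((a,(330,140)),(b,(215,165))):
    i=c['img'][:,:,::-1].copy()
    i=cv2.resize(i[y:y+130,x:x+130],(400,400),interpolation=3)
    for P in pts+[f(.162,175,.01)]:
        u=(proj(c,np.array(P))-[x,y])*400/130; cv2.drawMarker(i,tuple(int(round(k)) for k in u),(0,0,255),cv2.MARKER_CROSS,10,1)
    o.append(i)
w=cv2.resize(cv2.imread('pics/w3.png')[80:330,120:520],(320,200))
bot=np.zeros((200,800,3),np.uint8);bot[:,:320]=w
cv2.imwrite('pics/m3.png',np.vstack([np.hstack(o),bot]))
E
```

```text
7.25 [0.5929 0.1158 0.2473] psi 44.06099861030226 [0.059  0.3819 0.005  1.1823 0.0029 2.4316] 0.013102343230275888 [7.9224 6.6692 1.1966]
[0.624 0.142 0.157] [324.7934 174.473 ]
[0.5857 0.1099 0.197 ] [318.8506 297.626 ]
[0.6561 0.1037 0.197 ] [444.9738 201.084 ]
[0.6623 0.1741 0.197 ] [337.113   64.0534]
[0.5919 0.1803 0.197 ] [206.4641 185.5949]
[0.4746 0.1551 0.15  ] [154.8983 318.0999]
```

View pics/m3.png

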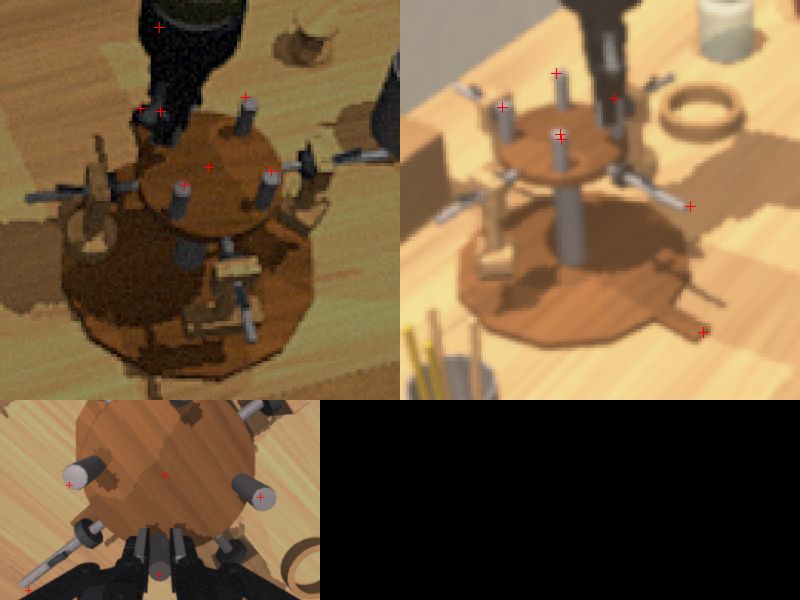

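```bash
python3 - <<'E'
from h import *
np.set_printoptions(precision=4,suppress=True)
c=np.load('w3.npy',allow_pickle=True).item()
ax=np.array([.624,.142,0])
ps=[]
for p in [(76,76),(263,97)]:
    P=atz(c,np.array(p)/.8+[120,80],.197); d=P-ax; ps.append(P); print('peg',P,np.hypot(*d[:2]),np.degrees(np.arctan2(d[1],d[0])))
d=ps[1]-ps[0]; print('mid',(ps[0]+ps[1])/2, np.hypot(*d[:2]), 'dir',np.degrees(np.arctan2(d[1],d[0])))
P=atz(c,np.array((22,185))/.8+[120,80],.15);d=P-ax; print('tip',P,np.degrees(np.arctan2(d[1],d[0])),np.hypot(*d[:2]))
b=cam('side'); s=lambda p:np.array(p)*130/400+[215-400*130/400,165]
for n,p,z in (('tip',(688,206),.15),('tongueL',(690,340),.01),('tongueR',(710,325),.01)):
    P=atz(b,s(p),z);d=P-ax; print(n,P,np.degrees(np.arctan2(d[1],d[0])),np.hypot(*d[:2]))
w=cv2.imread('pics/w2.png')
o=[cv2.resize(w[85:165,330:430],(800,640))[:400]]
c=np.load('w2.npy',allow_pickle=True).item()
for t in (170,175,180):
    print(t,proj(c,ax+[.162*np.cos(np.radians(t)),.162*np.sin(np.radians(t)),.01]))
full=cv2.imread('pics/w3.png'); 
cv2.imwrite('pics/m4.png',np.vstack([cv2.resize(w[92:142,350:400],(400,400),interpolation=3),]))
E
```

```text
peg [0.5978 0.1805 0.197 ] 0.04656059098943902 124.20531241464664
peg [0.6572 0.1025 0.197 ] 0.05164377493551156 -49.959525637325626
mid [0.6275 0.1415 0.197 ] 0.09807741331468083 dir -52.72595856379317
tip [0.4755 0.1618 0.15  ] 172.41973661381695 0.14978287010373864
tip [0.476  0.1566 0.15  ] 174.3628601483172 0.14868002732852378
tongueL [0.467  0.1716 0.01  ] 169.3196285062043 0.15979490350057352
tongueR [0.4623 0.1454 0.01  ] 178.80697425174233 0.16177812919728551
170 [396.0452 104.8583]
175 [387.3106 101.0481]
180 [378.1849  98.0554]
```

View pics/m4.png

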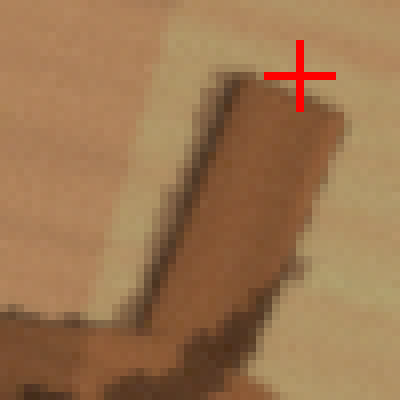

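```bash
python3 - <<'E'
from h import *
np.set_printoptions(precision=4,suppress=True)
c=np.load('w2.npy',allow_pickle=True).item()
f=lambda p:np.array(p)/8+[350,92]
L,Rr,L2,R2=[atz(c,f(p),.01) for p in [(237,78),(347,120),(148,325),(265,320)]]
print(L,Rr,L2,R2,np.linalg.norm(L-Rr))
for a,b in ((L,L2),(Rr,R2),(np.array([.624,.142]),(L+Rr)/2)):
    d=(np.array(a)[:2]-np.array(b)[:2]); print(np.degrees(np.arctan2(d[1],d[0])), np.hypot(*d))
m=(L+Rr)/2-[.624,.142,0]; print(np.degrees(np.arctan2(m[1],m[0])),np.hypot(*m[:2]))
# axis from w2: peg tops, opposite pairs
E
```

```text
[0.4664 0.1455 0.01  ] [0.4683 0.1673 0.01  ] [0.5129 0.1425 0.01  ] [0.5065 0.1634 0.01  ] 0.021799742230985287
176.25842759920056 0.04657763552242837
174.2705251048159 0.03836901198904169
-5.253975411605697 0.15728976562640345
174.7460245883943 0.15728976562640345
```

servo_tool:
  deltas:
    - {"dx": 0.9,"dy": -1.2,"dz": 0,"rx": 0,"ry": 0,"rz": 0.025,"fingers": 1}
    - {"dx": 0.9,"dy": -1.2,"dz": 0,"rx": 0,"ry": 0,"rz": 0.025,"fingers": 1}
    - {"dx": 0,"dy": 0,"dz": 0,"rx": 0,"ry": 0,"rz": 0,"fingers": 1}

```text
clock: 7.7
tcp_pos: [0.5945, 0.1138, 0.2473]
orientation: [-0.0, 0.917, 0.399, 0.006]
wrist_force: [7.9, 8.0, 2.8]
finger_gap: 0.0127
```

```bash
python3 - <<'E'
from look import *
c=look('w4',[]) 
p=np.load('w3.npy',allow_pickle=True).item()
o=[cv2.resize(x['img'][100:380,120:520,::-1],(400,280)) for x in (p,c)]
cv2.imwrite('pics/m5.png',np.hstack([cv2.resize(c['img'][200:400,110:230,::-1],(360,600),interpolation=3),cv2.resize(c['img'][120:220,170:270,::-1],(440,600),interpolation=3)]))
# pegs tops by bright gray blobs
for x in (p,c):
    g=x['img'].astype(int); m=((g.max(2)-g.min(2)<22)&(g.mean(2)>115)).astype(np.uint8)
    n,l,s,ce=cv2.connectedComponentsWithStats(m)
    for i in range(1,n):
        if s[i,4]>150: print(s[i],ce[i],atz(x,ce[i],.197))
E
```

```text
7.75 [0.5945 0.1138 0.2473] psi 46.98956540011109 [0.055  0.3845 0.0089 1.1843 0.0041 2.3765] 0.012800556226392472 [7.9334 7.8838 1.9949]
[489   0  73  43 393] [533.3079  12.7252] [0.7271 0.1352 0.197 ]
[335  43  35  37 986] [351.5822  61.0396] [0.6668 0.171  0.197 ]
[238  55  25  29 327] [249.419   68.3364] [0.6385 0.1968 0.197 ]
[419  78  29  25 280] [433.0786  89.7714] [0.6816 0.1414 0.197 ]
[199 161  30  31 734] [213.4441 175.6226] [0.5972 0.1808 0.197 ]
[436 190  29  28 639] [450.0454 203.4538] [0.657  0.1013 0.197 ]
[145 252  75  62 622] [178.635  284.7781] [0.5455 0.1609 0.197 ]
[494   0  66  38 367] [533.1826  11.5749] [0.7275 0.1408 0.197 ]
[334  43  35  37 982] [350.7138  60.8839] [0.665  0.1732 0.197 ]
[238  56  24  28 323] [249.2105  68.9907] [0.6354 0.1971 0.197 ]
[418  77  30  26 285] [432.6491  89.3825] [0.6815 0.1444 0.197 ]
[199 161  30  31 727] [213.0165 175.8735] [0.595  0.1791 0.197 ]
[436 189  29  29 645] [449.7891 202.9984] [0.6592 0.1031 0.197 ]
[184 253  36  25 190] [206.0474 263.2158] [0.5626 0.1549 0.197 ]
[146 281  35  33 323] [162.5759 298.1022] [0.5332 0.157  0.197 ]
```

View pics/m5.png

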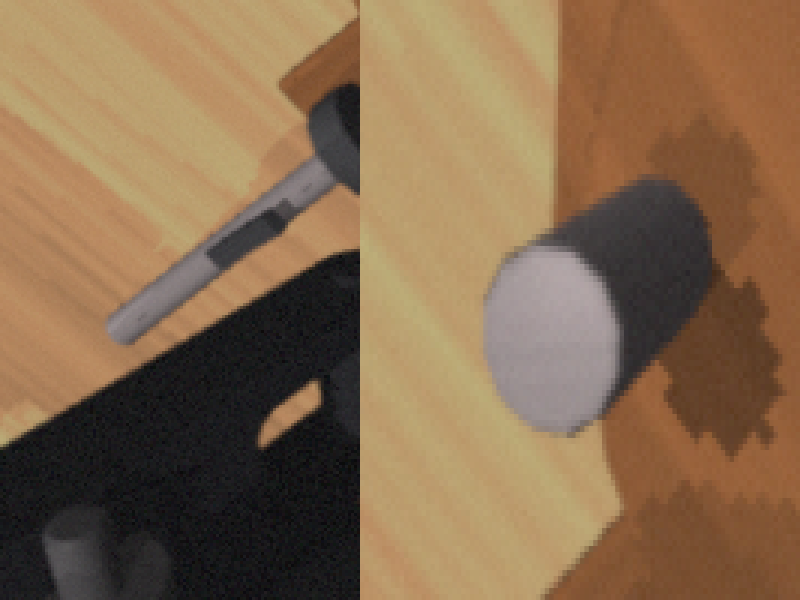

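servo_tool:
  deltas:
    - {"dx": 0,"dy": 0,"dz": 0,"rx": 0,"ry": 0,"rz": 0,"fingers": 0.2}
    - {"dx": 0,"dy": 0,"dz": 0,"rx": 0,"ry": 0,"rz": 0,"fingers": 0.2}
    - {"dx": 0,"dy": 0,"dz": 0,"rx": 0,"ry": 0,"rz": 0,"fingers": 0.2}
    - {"dx": 0,"dy": 0,"dz": 20,"rx": 0,"ry": 0,"rz": 0,"fingers": 0.2}
    - {"dx": 0,"dy": 0,"dz": 40,"rx": 0,"ry": 0,"rz": 0,"fingers": 0.2}
    - {"dx": 0,"dy": 0,"dz": 40,"rx": 0,"ry": 0,"rz": 0,"fingers": -0.3}
    - {"dx": 0,"dy": 0,"dz": 20,"rx": 0,"ry": 0,"rz": 0,"fingers": -0.3}
    - {"dx": 0,"dy": 0,"dz": 0,"rx": 0,"ry": 0,"rz": 0,"fingers": -1}

```text
clock: 8.55
tcp_pos: [0.5918, 0.1116, 0.368]
orientation: [0.001, 0.917, 0.398, 0.003]
wrist_force: [-0.5, 0.4, -0.2]
finger_gap: 0.0681
```

```bash
python3 - <<'E'
from look import *
x=look('w5',[[.627+.15*np.cos(np.radians(175)),.141+.15*np.sin(np.radians(175)),.15],[.627-.162*np.cos(np.radians(5)),.141+.162*np.sin(np.radians(5)),.01]])
c=np.load('w4.npy',allow_pickle=True).item()
P=atz(c,[151.7,309.3],.15); d=P-[.627,.141,0]; print('tip w4',P,np.degrees(np.arctan2(d[1],d[0])),np.hypot(*d[:2]))
g=x['img'].astype(int); m=((g.max(2)-g.min(2)<22)&(g.mean(2)>115)).astype(np.uint8)
n,l,s,ce=cv2.connectedComponentsWithStats(m)
for i in range(1,n):
    if s[i,4]>100: print(s[i],ce[i],atz(x,ce[i],.197))
E
```

```text
8.6 [0.5913 0.1116 0.3657] psi 46.8892686021621 [ 0.0533  0.3593  0.2611  1.4695 -0.0003  2.3765] 0.07535782279901862 [ 0.1477 -0.1011 -0.2573]
[0.4776 0.1541 0.15  ] [210.4048 232.5631]
[0.4656 0.1551 0.01  ] [236.5366 200.786 ]
tip w4 [0.478  0.1525 0.15  ] 175.60393726084462 0.14946076449077952
[215   2  19  23 125] [224.12   13.312] [0.6389 0.2622 0.197 ]
[440  33  21  19 112] [450.3393  42.0625] [0.747  0.1355 0.197 ]
[327  73  16  17 223] [334.3543  80.9955] [0.665  0.1733 0.197 ]
[256 132  16  16 200] [263.48  139.855] [0.5947 0.1791 0.197 ]
[541 292  18  25 171] [549.3509 301.6257] [ 0.6859 -0.1159  0.197 ]
[556 302  38  34 950] [574.6832 318.3147] [ 0.6958 -0.1541  0.197 ]
```

servo_tool:
  deltas:
    - {"dx": -6,"dy": -15,"dz": 0,"rx": 0,"ry": 0,"rz": 0.147,"fingers": -1}
    - {"dx": -6,"dy": -25,"dz": 0,"rx": 0,"ry": 0,"rz": 0.147,"fingers": -1}
    - {"dx": -6,"dy": -25,"dz": 0,"rx": 0,"ry": 0,"rz": 0.147,"fingers": -1}
    - {"dx": -6,"dy": -25,"dz": 0,"rx": 0,"ry": 0,"rz": 0.147,"fingers": -1}
    - {"dx": -6,"dy": -25,"dz": 0,"rx": 0,"ry": 0,"rz": 0.147,"fingers": -1}
    - {"dx": -6,"dy": -25,"dz": 0,"rx": 0,"ry": 0,"rz": 0.147,"fingers": -1}
    - {"dx": -6,"dy": -25,"dz": 0,"rx": 0,"ry": 0,"rz": 0.147,"fingers": -1}
    - {"dx": -6,"dy": -25,"dz": 0,"rx": 0,"ry": 0,"rz": 0.147,"fingers": -1}

```text
clock: 9.4
tcp_pos: [0.5418, -0.0791, 0.3622]
orientation: [-0.002, 0.54, 0.842, -0.0]
wrist_force: [0.2, -0.8, 0.2]
finger_gap: 0.0855
```

servo_tool:
  deltas:
    - {"dx": -6,"dy": -25,"dz": 0,"rx": 0,"ry": 0,"rz": 0.147,"fingers": -1}
    - {"dx": -6,"dy": -25,"dz": -10,"rx": 0,"ry": 0,"rz": 0.147,"fingers": -1}
    - {"dx": -6,"dy": -25,"dz": -10,"rx": 0,"ry": 0,"rz": 0.147,"fingers": -1}
    - {"dx": -6,"dy": -25,"dz": -10,"rx": 0,"ry": 0,"rz": 0.147,"fingers": -1}
    - {"dx": -6,"dy": -25,"dz": -10,"rx": 0,"ry": 0,"rz": 0.147,"fingers": -1}
    - {"dx": -6,"dy": -25,"dz": -10,"rx": 0,"ry": 0,"rz": 0.147,"fingers": -1}
    - {"dx": -6,"dy": -25,"dz": -10,"rx": 0,"ry": 0,"rz": 0.147,"fingers": -1}
    - {"dx": -6,"dy": -25,"dz": -10,"rx": 0,"ry": 0,"rz": 0.147,"fingers": -1}

```text
clock: 10.2
tcp_pos: [0.4936, -0.2787, 0.2917]
orientation: [-0.001, -0.017, 1.0, 0.001]
wrist_force: [0.4, 0.6, -0.6]
finger_gap: 0.0852
```

servo_tool:
  deltas:
    - {"dx": -6,"dy": -25,"dz": 0,"rx": 0,"ry": 0,"rz": 0.147,"fingers": -1}
    - {"dx": -4,"dy": -20,"dz": 0,"rx": 0,"ry": 0,"rz": 0.147,"fingers": -1}
    - {"dx": 0,"dy": -7,"dz": 0,"rx": 0,"ry": 0,"rz": 0.11,"fingers": -1}
    - {"dx": 0,"dy": 0,"dz": 0,"rx": 0,"ry": 0,"rz": 0,"fingers": -1}

```text
clock: 10.6
tcp_pos: [0.4838, -0.3309, 0.292]
orientation: [-0.001, -0.214, 0.977, 0.001]
wrist_force: [0.6, -0.5, 0.3]
finger_gap: 0.0856
```

```bash
python3 - <<'E'
from look import *
c=look('w6',[[.491,-.332,.102],[.495,-.33,.0]])
r=cut_out('stamp','wrist'); print([(q['confidence'],q['extent']) for q in r])
E
```

```text
10.65 [ 0.484  -0.3302  0.2923] psi 204.61271221384976 [-0.7356  0.3401  0.0556  1.2895  0.0001 -1.1652] 0.08529742739773029 [ 0.1193  0.4735 -0.4666]
[ 0.491 -0.332  0.102] [313.2859 202.5065]
[ 0.495 -0.33   0.   ] [314.7459 181.6963]
[(0.82, [295.3, 163.1, 332.9, 217.6])]
```

View pics/w6.png

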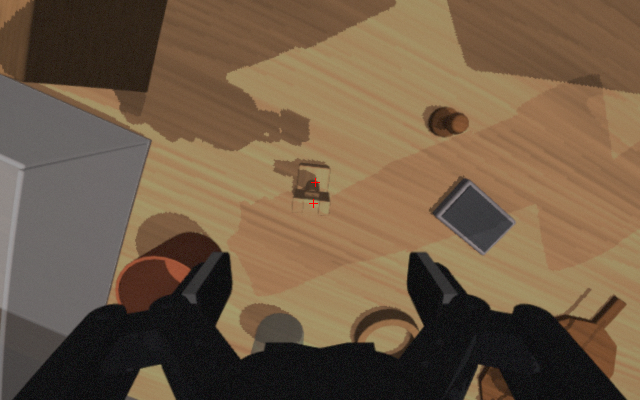

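```bash
python3 - <<'E'
from h import *
c=np.load('w6.npy',allow_pickle=True).item()
i=c['img'][155:225,280:350,::-1]
cv2.imwrite('pics/m6.png',cv2.resize(i,(560,560),interpolation=3))
E
```

```text
(no output)
```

View pics/m6.png

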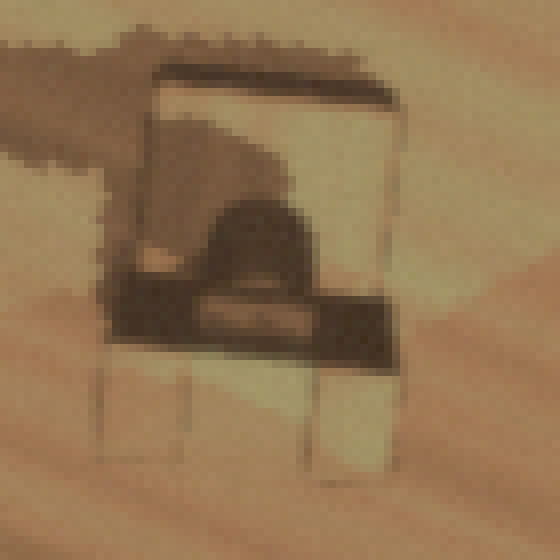

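```bash
python3 - <<'E'
from h import *
np.set_printoptions(precision=4,suppress=True)
c=np.load('w6.npy',allow_pickle=True).item()
f=lambda p:np.array(p)/8+[280,155]
A,B,C,D=[atz(c,f(p),.102) for p in [(105,342),(398,373),(392,480),(98,461)]]
print(A,B,C,D,np.linalg.norm(A-B),np.linalg.norm(A-D))
print('centre',(A+B+C+D)/4)
an=lambda v:np.degrees(np.arctan2(v[1],v[0]))
F,G=[atz(c,f(p),.024) for p in [(158,82),(395,103)]]
print('width dir',an(A-B),an(D-C),an(F-G),np.linalg.norm(F-G),'x dir',an(A-D),an(B-C))
H=[atz(c,f(p),.024) for p in [(150,90),(388,290),(135,265),(398,105)]]
print(H, an(H[3]-H[1]),an(H[0]-H[2]))
s=cam('scene'); d=cam('side')
for cc,n in((s,'scene'),(d,'side')):
    r=cut_out('stamp',n); print(n,proj(cc,(A+B+C+D)/4),[(q['confidence'],q['extent']) for q in r])
E
```

```text
[ 0.4945 -0.3503  0.102 ] [ 0.4841 -0.3189  0.102 ] [ 0.4959 -0.3141  0.102 ] [ 0.5077 -0.3454  0.102 ] 0.03305594249498686 0.014124996187540682
centre [ 0.4955 -0.3322  0.102 ]
width dir -71.63797546975111 -69.2495496427534 -70.45118072527914 0.033622248692996105 x dir -159.9404984347379 -157.78585215759603
[array([ 0.4811, -0.3559,  0.024 ]), array([ 0.4935, -0.3129,  0.024 ]), array([ 0.5053, -0.3477,  0.024 ]), array([ 0.4684, -0.3232,  0.024 ])] -157.7909635290289 -161.20631624553764
scene [203.2117 208.6833] [(0.56, [197.7, 204.8, 220.3, 237.2])]
side [381.2997 167.5537] [(0.49, [374.3, 165.6, 387.2, 198.3])]
```

servo_tool:
  deltas:
    - {"dx": 6,"dy": -1,"dz": -15,"rx": 0,"ry": 0,"rz": -0.04,"fingers": -0.6}
    - {"dx": 5.5,"dy": -1,"dz": -25,"rx": 0,"ry": 0,"rz": -0.04,"fingers": -0.6}
    - {"dx": 0,"dy": 0,"dz": -30,"rx": 0,"ry": 0,"rz": 0,"fingers": -0.6}
    - {"dx": 0,"dy": 0,"dz": -25,"rx": 0,"ry": 0,"rz": 0,"fingers": -0.6}
    - {"dx": 0,"dy": 0,"dz": -5,"rx": 0,"ry": 0,"rz": 0,"fingers": -0.6}
    - {"dx": 0,"dy": 0,"dz": 0,"rx": 0,"ry": 0,"rz": 0,"fingers": -0.6}

```text
clock: 11.5
tcp_pos: [0.4961, -0.3314, 0.1936]
orientation: [-0.001, -0.176, 0.984, 0.001]
wrist_force: [0.4, -0.1, 0.2]
finger_gap: 0.0681
```

```bash
python3 - <<'E'
from look import *
c=look('w7',[])
i=c['img'].copy()
f=lambda a,b,z:np.array([.4955+a*np.cos(np.radians(19.5))-b*np.sin(np.radians(19.5)),-.332+a*np.sin(np.radians(19.5))+b*np.cos(np.radians(19.5)),z])
for P in [f(a,b,.102) for a in(-.007,.007) for b in(-.017,.017)]:
    u=proj(c,P);print(u);cv2.drawMarker(i,tuple(int(round(x)) for x in u),(255,0,0),cv2.MARKER_CROSS,6,1)
cv2.imwrite('pics/m7.png',cv2.resize(i[150:350,200:440,::-1],(720,600),interpolation=3))
E
```

```text
11.55 [ 0.4967 -0.3321  0.1948] psi 200.2463435464986 [-0.7236  0.4074 -0.0895  1.0735  0.0001 -1.077 ] 0.06845382135268746 [ 0.26   -0.9041  0.2539]
[287.6649 229.2001]
[346.7374 229.8853]
[288.1    251.2853]
[345.7791 251.9352]
```

View pics/m7.png

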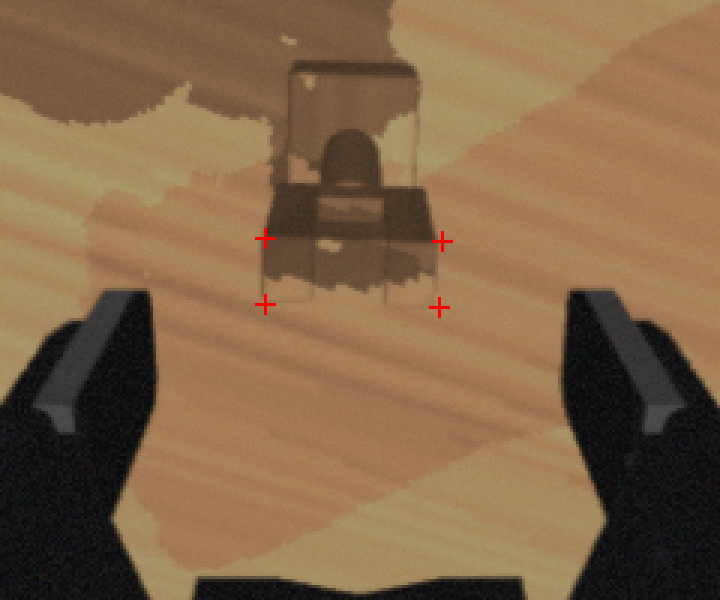

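Marks fit the head top within ~1 mm. Descending and gripping.

servo_tool:
  deltas:
    - {"dx": -1,"dy": 0,"dz": -15,"rx": 0,"ry": 0,"rz": 0,"fingers": -0.6}
    - {"dx": 0,"dy": 0,"dz": -20,"rx": 0,"ry": 0,"rz": 0,"fingers": -0.6}
    - {"dx": 0,"dy": 0,"dz": -12,"rx": 0,"ry": 0,"rz": 0,"fingers": -0.6}
    - {"dx": 0,"dy": 0,"dz": 0,"rx": 0,"ry": 0,"rz": 0,"fingers": -0.6}
    - {"dx": 0,"dy": 0,"dz": 0,"rx": 0,"ry": 0,"rz": 0,"fingers": 0}
    - {"dx": 0,"dy": 0,"dz": 0,"rx": 0,"ry": 0,"rz": 0,"fingers": 0.1}
    - {"dx": 0,"dy": 0,"dz": 0,"rx": 0,"ry": 0,"rz": 0,"fingers": 0.15}
    - {"dx": 0,"dy": 0,"dz": 0,"rx": 0,"ry": 0,"rz": 0,"fingers": 0.25}
  newtons: 30

```text
clock: 12.35
tcp_pos: [0.496, -0.3328, 0.1483]
orientation: [0.001, -0.176, 0.984, -0.001]
wrist_force: [-0.5, -0.8, 3.7]
finger_gap: 0.0335
```

servo_tool:
  deltas:
    - {"dx": 0,"dy": 0,"dz": 0,"rx": 0,"ry": 0,"rz": 0,"fingers": 1}
    - {"dx": 0,"dy": 0,"dz": 0,"rx": 0,"ry": 0,"rz": 0,"fingers": 1}
    - {"dx": 0,"dy": 0,"dz": 0,"rx": 0,"ry": 0,"rz": 0,"fingers": 1}
  newtons: 30

```text
clock: 12.65
tcp_pos: [0.496, -0.3328, 0.1483]
orientation: [0.001, -0.176, 0.984, -0.001]
wrist_force: [0.1, -0.4, 6.3]
finger_gap: 0.034
```

servo_tool:
  deltas:
    - {"dx": 0,"dy": 0,"dz": 15,"rx": 0,"ry": 0,"rz": 0,"fingers": 1}
    - {"dx": 0,"dy": 0,"dz": 30,"rx": 0,"ry": 0,"rz": 0,"fingers": 1}
    - {"dx": 0,"dy": 5,"dz": 30,"rx": 0,"ry": 0,"rz": 0,"fingers": 1}
    - {"dx": -2,"dy": 15,"dz": 20,"rx": 0,"ry": 0,"rz": -0.03,"fingers": 1}
    - {"dx": -4,"dy": 25,"dz": 5,"rx": 0,"ry": 0,"rz": -0.03,"fingers": 1}
    - {"dx": -5,"dy": 32,"dz": 0,"rx": 0,"ry": 0,"rz": -0.03,"fingers": 1}
    - {"dx": -5,"dy": 32,"dz": 0,"rx": 0,"ry": 0,"rz": -0.03,"fingers": 1}
    - {"dx": -5,"dy": 32,"dz": 0,"rx": 0,"ry": 0,"rz": -0.03,"fingers": 1}

```text
clock: 13.45
tcp_pos: [0.4736, -0.1898, 0.2466]
orientation: [-0.0, -0.101, 0.995, 0.001]
wrist_force: [0.3, 0.0, -1.1]
finger_gap: 0.0335
```

servo_tool:
  deltas:
    - {"dx": -5,"dy": 35,"dz": 0,"rx": 0,"ry": 0,"rz": -0.03,"fingers": 1}
    - {"dx": -5,"dy": 35,"dz": 0,"rx": 0,"ry": 0,"rz": -0.03,"fingers": 1}
    - {"dx": -5,"dy": 35,"dz": 0,"rx": 0,"ry": 0,"rz": -0.03,"fingers": 1}
    - {"dx": -5,"dy": 35,"dz": 0,"rx": 0,"ry": 0,"rz": -0.03,"fingers": 1}
    - {"dx": -5,"dy": 35,"dz": 0,"rx": 0,"ry": 0,"rz": -0.03,"fingers": 1}
    - {"dx": -5,"dy": 35,"dz": 0,"rx": 0,"ry": 0,"rz": -0.03,"fingers": 1}
    - {"dx": -5,"dy": 35,"dz": 0,"rx": 0,"ry": 0,"rz": -0.03,"fingers": 1}
    - {"dx": -5,"dy": 35,"dz": 0,"rx": 0,"ry": 0,"rz": -0.03,"fingers": 1}

```text
clock: 14.25
tcp_pos: [0.4335, 0.0902, 0.2468]
orientation: [-0.0, 0.019, 1.0, 0.0]
wrist_force: [1.3, 0.3, -0.7]
finger_gap: 0.0333
```

servo_tool:
  deltas:
    - {"dx": -5,"dy": 28,"dz": 0,"rx": 0,"ry": 0,"rz": -0.015,"fingers": 1}
    - {"dx": -2,"dy": 15,"dz": 0,"rx": 0,"ry": 0,"rz": 0,"fingers": 1}
    - {"dx": 0,"dy": 0,"dz": 0,"rx": 0,"ry": 0,"rz": 0,"fingers": 1}
    - {"dx": 0,"dy": 0,"dz": 0,"rx": 0,"ry": 0,"rz": 0,"fingers": 1}

```text
clock: 14.65
tcp_pos: [0.427, 0.1319, 0.2468]
orientation: [-0.0, 0.025, 1.0, -0.0]
wrist_force: [0.0, 0.3, -1.8]
finger_gap: 0.0335
```

```bash
python3 - <<'E'
from h import *
s=env.get_state();q=s['orientation'];print(s['clock'],s['tcp_pos'],np.degrees(2*np.arctan2(q[2],q[1]))%360,q,s['finger_gap'],s['wrist_force'],s['joint_pos'])
E
```

```text
14.65 [0.42696345 0.13186436 0.24677842] 177.09502873221905 [-4.21232959e-04  2.53479387e-02  9.99678582e-01 -1.93441811e-04] 0.033478360990620036 [ 0.00352593  0.31775971 -1.78890646] [ 1.19687836e-01  9.50651751e-02 -3.71336612e-01  1.10528408e+00
 -2.61059416e-04  1.70389265e-01]
```

servo_tool:
  deltas:
    - {"dx": 0,"dy": 13,"dz": -10,"rx": 0,"ry": 0,"rz": -0.016,"fingers": 1}
    - {"dx": 0,"dy": 13,"dz": -15,"rx": 0,"ry": 0,"rz": -0.015,"fingers": 1}
    - {"dx": 0,"dy": 0,"dz": -8,"rx": 0,"ry": 0,"rz": 0,"fingers": 1}
    - {"dx": 0,"dy": 0,"dz": 0,"rx": 0,"ry": 0,"rz": 0,"fingers": 1}

```text
clock: 15.05
tcp_pos: [0.4266, 0.1569, 0.2128]
orientation: [-0.001, 0.042, 0.999, -0.001]
wrist_force: [-0.7, -0.1, -0.6]
finger_gap: 0.0335
```

```bash
python3 - <<'E'
from look import *
u=np.array([np.cos(np.radians(175.3)),np.sin(np.radians(175.3))])
f=lambda r,z:np.append(np.array([.627,.141])+r*u,z)
c=look('w8',[f(.15,.15),f(.12,.154)])
w=cv2.imread('pics/w8.png')
o=[cv2.resize(w[200:350,220:420],(800,400*3//4*2))[:300] if 0 else cv2.resize(w[200:350,210:430],(440,300),interpolation=3)]
a=cam('scene'); b=cam('side')
def cr(cc,pts,x,y,s):
    i=cc['img'][:,:,::-1]; i=cv2.resize(i[y:y+s,x:x+s],(300,300),interpolation=3)
    for P in pts:
        v=(proj(cc,P)-[x,y])*300/s; cv2.circle(i,tuple(int(round(k)) for k in v),3,(0,0,255),1)
    return i
pts=[f(.15,.15),f(.2,.167),f(.2,.133)]
A=cr(a,pts,320,110,100);B=cr(b,pts,265,165,80)
for n,cc in (('scene',a),('side',b)): print(n,[proj(cc,p) for p in pts])
top=np.zeros((300,600,3),np.uint8);top[:,:440]=o[0]
cv2.imwrite('pics/m8.png',np.vstack([top,np.hstack([A,B])]))
E
```

```text
15.1 [0.427  0.1569 0.2136] psi 175.21561731437646 [ 0.1754  0.1349 -0.4115  1.0261 -0.0003  0.2589] 0.03330019953628554 [ 0.4979 -0.058  -1.3638]
[0.4775 0.1533 0.15  ] [319.6813 349.7048]
[0.5074 0.1508 0.154 ] [319.7148 396.4707]
scene [array([381.4883, 149.7512]), array([377.2081, 131.2026]), array([375.9827, 139.1482])]
side [array([308.8259, 231.1163]), array([323.9759, 233.0086]), array([323.9627, 243.2431])]
```

View pics/m8.png

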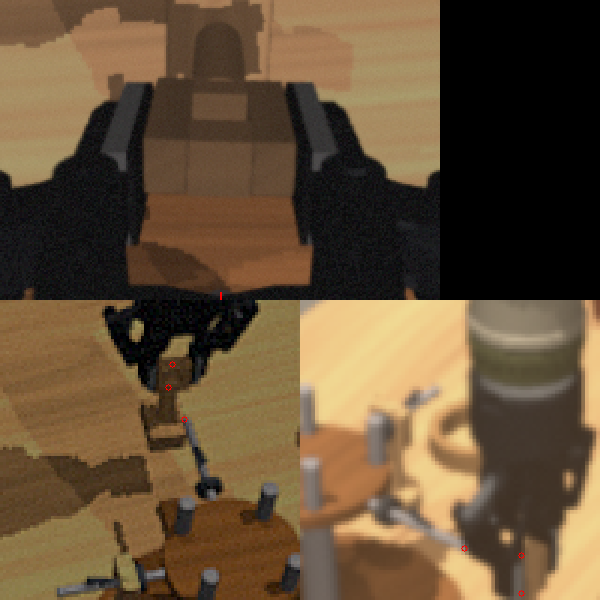

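The scene crop shows the tip mark on the rod end (crop 186,421) and the head in line. I'll move in closer and measure the rod against the fingers numerically.

servo_tool:
  deltas:
    - {"dx": 12,"dy": -1,"dz": 0.5,"rx": 0,"ry": 0,"rz": 0,"fingers": 1}
    - {"dx": 12,"dy": -1,"dz": 0.5,"rx": 0,"ry": 0,"rz": 0,"fingers": 1}
    - {"dx": 0,"dy": 0,"dz": 0,"rx": 0,"ry": 0,"rz": 0,"fingers": 1}
    - {"dx": 0,"dy": 0,"dz": 0,"rx": 0,"ry": 0,"rz": 0,"fingers": 1}

```text
clock: 15.6
tcp_pos: [0.452, 0.1556, 0.2152]
orientation: [-0.0, 0.042, 0.999, 0.0]
wrist_force: [-0.3, 0.2, -1.4]
finger_gap: 0.0338
```

```bash
python3 - <<'E'
from look import *
u=np.array([np.cos(np.radians(175.3)),np.sin(np.radians(175.3))])
f=lambda r,z:np.append(np.array([.627,.141])+r*u,z)
c=look('w9',[f(.15,.154),f(.15,.15)])
g=c['img'].astype(int); 
for y in range(292,350,3):
    row=g[y,265:375]; sat=row.max(1)-row.min(1); v=row.mean(1)
    m=(sat<28)&(v>60); x=np.nonzero(m)[0]+265
    d=v<38; xs=np.arange(265,375); L=xs[d&(xs<318)]; Rr=xs[d&(xs>322)]
    print(y,'gray',(x.min(),x.max(),x.mean().round(1),len(x)) if len(x) else None,'fingers',L.max() if len(L) else None,Rr.min() if len(Rr) else None)
E
```

```text
15.65 [0.4515 0.1557 0.215 ] psi 175.2416412748425 [ 0.1637  0.175  -0.3593  1.0371  0.0001  0.2468] 0.03353987896178131 [ 0.0448  0.1979 -2.0988]
[0.4775 0.1533 0.154 ] [317.7878 312.4634]
[0.4775 0.1533 0.15  ] [317.8243 307.6382]
292 gray None fingers 281 358
295 gray None fingers 281 357
298 gray None fingers 283 356
301 gray None fingers 282 357
304 gray (np.int64(314), np.int64(314), np.float64(314.0), 1) fingers 282 357
307 gray None fingers 281 358
310 gray (np.int64(323), np.int64(325), np.float64(324.0), 3) fingers 281 358
313 gray (np.int64(311), np.int64(325), np.float64(318.0), 15) fingers 280 359
316 gray (np.int64(311), np.int64(325), np.float64(318.0), 15) fingers 280 360
319 gray (np.int64(274), np.int64(364), np.float64(318.1), 17) fingers 279 360
322 gray (np.int64(274), np.int64(364), np.float64(318.6), 16) fingers 278 366
325 gray (np.int64(311), np.int64(325), np.float64(318.0), 15) fingers 272 367
328 gray (np.int64(312), np.int64(325), np.float64(318.5), 14) fingers 272 366
331 gray (np.int64(312), np.int64(325), np.float64(318.5), 14) fingers 272 366
334 gray (np.int64(312), np.int64(325), np.float64(318.5), 14) fingers 273 365
337 gray (np.int64(312), np.int64(325), np.float64(318.5), 14) fingers 273 365
340 gray (np.int64(312), np.int64(325), np.float64(318.5), 14) fingers 274 365
343 gray (np.int64(312), np.int64(325), np.float64(318.5), 14) fingers 297 343
346 gray (np.int64(313), np.int64(325), np.float64(319.0), 13) fingers 311 327
349 gray None fingers 317 323
```

servo_tool:
  deltas:
    - {"dx": 6,"dy": -1.2,"dz": -0.5,"rx": 0,"ry": 0,"rz": 0,"fingers": 1}
    - {"dx": 6,"dy": -0.5,"dz": -0.5,"rx": 0,"ry": 0,"rz": 0,"fingers": 1}
    - {"dx": 6,"dy": -0.5,"dz": 0,"rx": 0,"ry": 0,"rz": 0,"fingers": 1}
    - {"dx": 4,"dy": -0.4,"dz": 0,"rx": 0,"ry": 0,"rz": 0,"fingers": 1}

```text
clock: 16.05
tcp_pos: [0.4741, 0.1532, 0.2141]
orientation: [0.0, 0.041, 0.999, 0.0]
wrist_force: [0.8, 0.2, -1.0]
finger_gap: 0.0334
```

servo_tool:
  deltas:
    - {"dx": 5,"dy": -0.4,"dz": 0,"rx": 0,"ry": 0,"rz": 0,"fingers": 1}
    - {"dx": 5,"dy": -0.4,"dz": 0,"rx": 0,"ry": 0,"rz": 0,"fingers": 1}
    - {"dx": 0,"dy": 0,"dz": 0,"rx": 0,"ry": 0,"rz": 0,"fingers": 1}

```text
clock: 16.35
tcp_pos: [0.4842, 0.1524, 0.2141]
orientation: [0.0, 0.042, 0.999, 0.0]
wrist_force: [0.3, -0.2, -0.1]
finger_gap: 0.0333
```

```bash
cat > st.py <<'E'
from h import *
np.set_printoptions(precision=4,suppress=True)
s=env.get_state();q=s['orientation'];u=np.array([np.cos(np.radians(175.3)),np.sin(np.radians(175.3))]);d=s['tcp_pos'][:2]-[.627,.141]
print(s['clock'],s['tcp_pos'],'psi',np.degrees(2*np.arctan2(q[2],q[1]))%360,'gap',s['finger_gap'],'F',s['wrist_force'],'T',s['ft_torque'],'r',d@u,'lat(+y)',-(d[0]*u[1]-d[1]*u[0])*-1)
E
python3 st.py; python3 - <<'E'
from look import *
c=look('w10',[]);g=c['img'].astype(int)
for y in range(296,346,6):
    row=g[y,265:375]; sat=row.max(1)-row.min(1); v=row.mean(1)
    x=np.nonzero((sat<28)&(v>60)&(np.arange(265,375)>290)&(np.arange(265,375)<350))[0]+265
    d=v<38; xs=np.arange(265,375); L=xs[d&(xs<310)]; Rr=xs[d&(xs>330)]
    print(y,(x.min(),x.max(),len(x)) if len(x) else None,L.max() if len(L) else None,Rr.min() if len(Rr) else None)
E
```

```text
16.35 [0.4842 0.1524 0.2141] psi 175.24015448513333 gap 0.03334657531260866 F [ 0.2654 -0.153  -0.0646] T [-0.0298 -0.0087 -0.0052] r 0.14327077300847996 lat(+y) -0.0003792919741978217
16.4 [0.4837 0.1524 0.214 ] psi 175.24553849413036 [ 0.1467  0.2297 -0.2922  1.0489  0.0001  0.2297] 0.03341738926572787 [-0.0952 -0.4437 -2.0331]
296 None 282 357
302 (np.int64(312), np.int64(326), 15) 282 357
308 (np.int64(312), np.int64(326), 15) 281 358
314 (np.int64(312), np.int64(326), 15) 280 359
320 (np.int64(314), np.int64(326), 9) 279 360
326 (np.int64(314), np.int64(326), 13) 272 366
332 (np.int64(314), np.int64(326), 12) 273 365
338 (np.int64(314), np.int64(326), 10) 274 365
344 (np.int64(314), np.int64(326), 10) 304 339
```

servo_tool:
  deltas:
    - {"dx": 4,"dy": -0.3,"dz": 0,"rx": 0,"ry": 0,"rz": 0,"fingers": 1}
    - {"dx": 4,"dy": -0.3,"dz": 0,"rx": 0,"ry": 0,"rz": 0,"fingers": 1}
    - {"dx": 4,"dy": -0.3,"dz": 0,"rx": 0,"ry": 0,"rz": 0,"fingers": 1}
    - {"dx": 4,"dy": -0.3,"dz": 0,"rx": 0,"ry": 0,"rz": 0,"fingers": 1}
    - {"dx": 0,"dy": 0,"dz": 0,"rx": 0,"ry": 0,"rz": 0,"fingers": 1}

```text
clock: 16.9
tcp_pos: [0.5001, 0.1512, 0.2141]
orientation: [0.0, 0.041, 0.999, 0.0]
wrist_force: [-0.8, 0.4, -2.4]
finger_gap: 0.0334
```

```bash
python3 st.py
```

```text
16.9 [0.5001 0.1512 0.2141] psi 175.2451751792279 gap 0.03344061699176377 F [-0.842   0.3849 -2.3862] T [ 0.0163  0.0366 -0.023 ] r 0.12732967934811798 lat(+y) -0.00027802387187606317
```

servo_tool:
  deltas:
    - {"dx": 3,"dy": -0.2,"dz": 0,"rx": 0,"ry": 0,"rz": 0,"fingers": 1}
    - {"dx": 3,"dy": -0.3,"dz": 0,"rx": 0,"ry": 0,"rz": 0,"fingers": 1}
    - {"dx": 3,"dy": -0.2,"dz": 0,"rx": 0,"ry": 0,"rz": 0,"fingers": 1}
    - {"dx": 0,"dy": 0,"dz": 0,"rx": 0,"ry": 0,"rz": 0,"fingers": 1}

```text
clock: 17.3
tcp_pos: [0.5089, 0.1505, 0.2141]
orientation: [0.0, 0.041, 0.999, 0.0]
wrist_force: [0.0, 0.7, -1.1]
finger_gap: 0.0335
```

servo_tool:
  deltas:
    - {"dx": 3,"dy": -0.2,"dz": 0,"rx": 0,"ry": 0,"rz": 0,"fingers": 1}
    - {"dx": 3,"dy": -0.3,"dz": 0,"rx": 0,"ry": 0,"rz": 0,"fingers": 1}
    - {"dx": 0,"dy": 0,"dz": 0,"rx": 0,"ry": 0,"rz": 0,"fingers": 1}

```text
clock: 17.6
tcp_pos: [0.5148, 0.15, 0.2142]
orientation: [0.0, 0.041, 0.999, 0.0]
wrist_force: [-0.3, -0.2, -0.0]
finger_gap: 0.0335
```

servo_tool:
  deltas:
    - {"dx": 2,"dy": -0.2,"dz": 0,"rx": 0,"ry": 0,"rz": 0,"fingers": 1}
    - {"dx": 2,"dy": -0.2,"dz": 0,"rx": 0,"ry": 0,"rz": 0,"fingers": 1}
    - {"dx": 0,"dy": 0,"dz": 0,"rx": 0,"ry": 0,"rz": 0,"fingers": 1}

```text
clock: 17.9
tcp_pos: [0.5186, 0.1496, 0.2141]
orientation: [0.0, 0.041, 0.999, 0.0]
wrist_force: [-0.7, -0.3, -0.2]
finger_gap: 0.0337
```

servo_tool:
  deltas:
    - {"dx": 2,"dy": -0.2,"dz": 0,"rx": 0,"ry": 0,"rz": 0,"fingers": 1}
    - {"dx": 2,"dy": -0.2,"dz": 0,"rx": 0,"ry": 0,"rz": 0,"fingers": 1}
    - {"dx": 0,"dy": 0,"dz": 0,"rx": 0,"ry": 0,"rz": 0,"fingers": 1}

```text
clock: 18.2
tcp_pos: [0.5228, 0.1492, 0.2142]
orientation: [0.0, 0.041, 0.999, 0.0]
wrist_force: [-0.2, 0.1, 0.6]
finger_gap: 0.0336
```

servo_tool:
  deltas:
    - {"dx": 2,"dy": -0.2,"dz": 0,"rx": 0,"ry": 0,"rz": 0,"fingers": 1}
    - {"dx": 2,"dy": -0.2,"dz": 0,"rx": 0,"ry": 0,"rz": 0,"fingers": 1}
    - {"dx": 0,"dy": 0,"dz": 0,"rx": 0,"ry": 0,"rz": 0,"fingers": 1}

```text
clock: 18.5
tcp_pos: [0.5268, 0.1488, 0.2142]
orientation: [0.0, 0.041, 0.999, 0.0]
wrist_force: [-0.6, 0.2, -0.9]
finger_gap: 0.0332
```

servo_tool:
  deltas:
    - {"dx": 2,"dy": -0.2,"dz": 0,"rx": 0,"ry": 0,"rz": 0,"fingers": 1}
    - {"dx": 0,"dy": 0,"dz": 0,"rx": 0,"ry": 0,"rz": 0,"fingers": 1}

```text
clock: 18.7
tcp_pos: [0.5287, 0.1486, 0.2141]
orientation: [0.0, 0.041, 0.999, 0.0]
wrist_force: [0.1, 0.2, 0.0]
finger_gap: 0.0337
```

servo_tool:
  deltas:
    - {"dx": 1,"dy": -0.1,"dz": 0,"rx": 0,"ry": 0,"rz": 0,"fingers": 1}
    - {"dx": 1,"dy": -0.1,"dz": 0,"rx": 0,"ry": 0,"rz": 0,"fingers": 1}
    - {"dx": 0,"dy": 0,"dz": 0,"rx": 0,"ry": 0,"rz": 0,"fingers": 1}

```text
clock: 19.0
tcp_pos: [0.5305, 0.1484, 0.2141]
orientation: [0.0, 0.041, 0.999, 0.0]
wrist_force: [-0.5, 0.9, -0.2]
finger_gap: 0.0337
```

```bash
python3 st.py; python3 - <<'E'
from h import *
for n in ('wrist','scene'):
    c=cam(n); np.save('c_'+n+'.npy',c,allow_pickle=True)
g=np.load('c_wrist.npy',allow_pickle=True).item()['img'].astype(int)
for y in range(284,346,4):
    print(y,' '.join('%d/%d'%(p.mean(),p.max()-p.min()) for p in g[y,300:340:3]))
E
```

```text
19.0 [0.5305 0.1484 0.2141] psi 175.25212729662465 gap 0.03372970193179503 F [-0.4789  0.948  -0.2082] T [0.0316 0.0643 0.0486] r 0.09680158634256512 lat(+y) -0.0005559507910922138
284 81/48 73/46 85/52 83/56 83/51 84/52 85/54 84/52 88/52 83/52 84/53 82/54 72/41 80/50
288 82/52 74/45 86/51 86/53 85/53 85/52 87/52 82/51 84/52 83/54 87/52 84/54 75/46 78/50
292 80/47 72/46 83/50 83/50 84/51 83/51 83/50 85/49 83/52 80/52 84/50 82/51 77/44 82/47
296 63/39 58/30 79/48 81/49 81/51 82/49 83/50 80/47 83/48 82/46 80/49 80/51 77/44 81/50
300 25/6 36/3 28/4 26/1 30/1 32/3 52/3 51/1 23/5 29/3 28/5 36/5 27/3 32/1
304 36/1 27/6 29/4 30/3 31/2 31/1 26/1 29/2 28/2 32/1 27/4 27/2 49/3 51/1
308 30/8 45/5 37/2 45/4 40/3 34/6 23/2 39/2 40/3 50/4 59/3 59/3 57/5 49/6
312 38/1 45/3 51/5 52/3 55/4 59/2 61/2 58/2 61/2 57/4 62/2 58/4 56/2 50/5
316 45/38 46/4 51/4 56/3 56/2 62/4 62/3 62/3 63/0 67/3 61/2 56/4 56/8 78/70
320 42/42 49/12 45/6 52/9 60/3 61/2 61/2 61/3 59/4 58/3 55/3 46/4 65/49 73/67
324 40/28 37/31 35/33 31/34 58/6 99/7 118/9 121/9 116/9 52/19 33/32 39/29 44/24 32/33
328 33/32 40/25 41/28 34/31 56/11 102/7 121/9 123/9 115/11 49/23 36/30 36/29 38/31 37/34
332 36/29 33/36 39/26 41/24 40/28 43/27 55/21 54/17 42/28 37/31 39/32 42/27 42/29 35/33
336 48/37 47/40 50/43 59/49 61/56 72/59 72/62 68/65 69/64 66/55 51/52 51/46 48/42 51/37
340 77/65 83/65 75/69 78/67 78/66 77/67 76/69 77/66 78/70 78/69 74/69 81/67 76/70 75/68
344 40/23 67/51 77/67 77/69 79/69 77/70 79/68 77/68 76/69 82/63 73/67 78/65 57/48 39/21
```

```bash
python3 - <<'E'
from h import *
np.set_printoptions(precision=4,suppress=True)
c=np.load('c_wrist.npy',allow_pickle=True).item()
ax=np.array([.627,.141]);u=np.array([np.cos(np.radians(175.3)),np.sin(np.radians(175.3))])
for y,z in ((309.5,.162),(322,.162),(298,.167),(334,.157),(298,.155)):
    P=atz(c,[319,y],z); print(y,z,(P[:2]-ax)@u)
# catch search: small dark/gray thing above rod outward of head
g=c['img']; cv2.imwrite('pics/m9.png',cv2.resize(g[190:350,230:410,::-1],(675,600),interpolation=3))
E
```

```text
309.5 0.162 0.07974893323836472
322 0.162 0.07253206869718848
298 0.167 0.08963964816266987
334 0.157 0.0610464579540568
298 0.155 0.08132798485990883
```

View pics/m9.png

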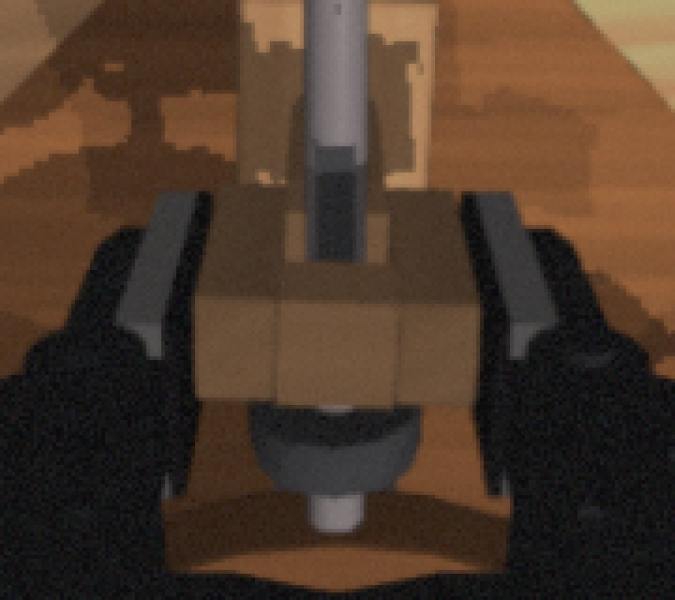

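The view shows the head threaded on the rod, the catch entering the hole, and the collar face about 10 mm ahead (r≈80 mm).

servo_tool:
  deltas:
    - {"dx": 1.5,"dy": -0.1,"dz": 0,"rx": 0,"ry": 0,"rz": 0,"fingers": 1}
    - {"dx": 1.5,"dy": -0.1,"dz": 0,"rx": 0,"ry": 0,"rz": 0,"fingers": 1}
    - {"dx": 0,"dy": 0,"dz": 0,"rx": 0,"ry": 0,"rz": 0,"fingers": 1}

```text
clock: 19.4
tcp_pos: [0.5336, 0.1482, 0.2141]
orientation: [0.0, 0.041, 0.999, 0.0]
wrist_force: [-0.3, -0.0, -0.3]
finger_gap: 0.0334
```

servo_tool:
  deltas:
    - {"dx": 1.5,"dy": -0.1,"dz": 0,"rx": 0,"ry": 0,"rz": 0,"fingers": 1}
    - {"dx": 1.5,"dy": -0.1,"dz": 0,"rx": 0,"ry": 0,"rz": 0,"fingers": 1}
    - {"dx": 0,"dy": 0,"dz": 0,"rx": 0,"ry": 0,"rz": 0,"fingers": 1}

```text
clock: 19.7
tcp_pos: [0.5367, 0.148, 0.2141]
orientation: [0.0, 0.041, 0.999, 0.0]
wrist_force: [0.1, 1.3, 0.1]
finger_gap: 0.0338
```

servo_tool:
  deltas:
    - {"dx": 1.5,"dy": -0.1,"dz": 0,"rx": 0,"ry": 0,"rz": 0,"fingers": 1}
    - {"dx": 0,"dy": 0,"dz": 0,"rx": 0,"ry": 0,"rz": 0,"fingers": 1}

```text
clock: 19.9
tcp_pos: [0.5381, 0.1479, 0.2141]
orientation: [0.0, 0.041, 0.999, 0.0]
wrist_force: [1.0, -0.3, 0.4]
finger_gap: 0.0337
```

```bash
python3 st.py
```

```text
19.9 [0.5381 0.1479 0.2141] psi 175.2529595257645 gap 0.03372482405457637 F [ 0.9677 -0.3175  0.4411] T [ 0.0589  0.0633 -0.0211] r 0.08920330093008139 lat(+y) -0.0004091725897170922
```

servo_tool:
  deltas:
    - {"dx": 1,"dy": -0.1,"dz": 0,"rx": 0,"ry": 0,"rz": 0,"fingers": 1}
    - {"dx": 0,"dy": 0,"dz": 0,"rx": 0,"ry": 0,"rz": 0,"fingers": 1}

```text
clock: 20.1
tcp_pos: [0.539, 0.1478, 0.2141]
orientation: [0.0, 0.041, 0.999, 0.0]
wrist_force: [-0.7, -0.4, -0.8]
finger_gap: 0.0333
```

servo_tool:
  deltas:
    - {"dx": 1,"dy": -0.1,"dz": 0,"rx": 0,"ry": 0,"rz": 0,"fingers": 1}
    - {"dx": 0,"dy": 0,"dz": 0,"rx": 0,"ry": 0,"rz": 0,"fingers": 1}

```text
clock: 20.3
tcp_pos: [0.5402, 0.1477, 0.2141]
orientation: [0.0, 0.041, 0.999, 0.0]
wrist_force: [0.2, 0.1, -1.3]
finger_gap: 0.034
```

servo_tool:
  deltas:
    - {"dx": 1,"dy": -0.1,"dz": 0,"rx": 0,"ry": 0,"rz": 0,"fingers": 1}
    - {"dx": 0,"dy": 0,"dz": 0,"rx": 0,"ry": 0,"rz": 0,"fingers": 1}

```text
clock: 20.5
tcp_pos: [0.5406, 0.1476, 0.214]
orientation: [-0.0, 0.041, 0.999, 0.0]
wrist_force: [-1.4, 0.5, -0.3]
finger_gap: 0.0334
```

servo_tool:
  deltas:
    - {"dx": 1,"dy": -0.1,"dz": 0,"rx": 0,"ry": 0,"rz": 0,"fingers": 1}
    - {"dx": 0,"dy": 0,"dz": 0,"rx": 0,"ry": 0,"rz": 0,"fingers": 1}

```text
clock: 20.7
tcp_pos: [0.5408, 0.1476, 0.2139]
orientation: [-0.001, 0.041, 0.999, 0.0]
wrist_force: [-4.8, 0.8, 1.8]
finger_gap: 0.0335
```

```bash
python3 st.py; python3 - <<'E'
from h import *
np.set_printoptions(precision=4,suppress=True)
c=cam('wrist'); np.save('w12.npy',c,allow_pickle=True); g=c['img'].astype(int)
for y in list(range(218,272,4))+list(range(288,322,3)):
    print(y,' '.join('%d/%d'%(p.mean(),p.max()-p.min()) for p in g[y,300:340:3]))
E
```

```text
20.7 [0.5408 0.1476 0.2139] psi 175.27356016991587 gap 0.03352242621296635 F [-4.7963  0.8224  1.7891] T [0.1602 1.0178 0.0223] r 0.08648778555977124 lat(+y) -0.00047211427024774957
218 74/46 75/45 79/49 61/33 61/6 59/3 63/3 61/2 80/2 87/11 74/41 78/48 84/49 82/51
222 74/44 73/47 74/45 54/31 60/4 64/4 63/4 64/2 82/3 86/11 64/38 78/50 82/48 84/50
226 73/45 74/45 72/43 53/33 60/4 61/2 66/4 62/4 79/3 84/8 58/34 82/48 83/51 83/51
230 77/45 72/43 70/42 54/31 60/5 61/2 60/3 65/5 80/7 88/11 56/34 79/48 84/50 135/82
234 75/42 73/43 65/39 56/35 62/5 62/4 66/2 62/4 67/5 57/14 57/34 81/51 84/49 133/83
238 77/41 69/43 58/35 57/33 60/7 61/5 65/3 67/3 64/2 58/14 56/32 132/81 139/81 137/86
242 57/29 53/30 57/30 59/33 62/6 44/1 47/3 39/2 48/3 59/13 61/35 54/36 59/33 53/34
246 51/33 55/31 64/40 73/40 60/6 43/4 39/4 45/4 49/2 62/16 65/38 58/40 57/36 58/33
250 54/30 55/32 73/41 83/51 60/4 40/4 38/3 44/3 51/3 72/25 84/53 71/46 56/33 57/34
254 53/34 55/29 79/45 83/54 61/6 41/5 44/2 38/6 47/2 72/25 85/51 70/40 56/31 53/33
258 53/33 55/30 76/48 85/47 58/9 40/1 36/5 39/2 50/3 75/30 86/55 63/38 53/35 56/35
2
[... 597 characters left out ...]
78/46 62/29 71/42
300 46/36 37/10 37/2 41/3 34/3 37/2 34/1 35/2 41/2 38/2 33/2 40/3 58/46 75/69
303 46/42 49/17 46/6 43/4 40/4 43/3 39/3 41/5 42/1 32/4 44/3 51/4 83/70 78/72
306 38/28 38/24 39/22 37/24 66/6 107/6 103/8 122/9 118/7 53/14 35/29 42/21 46/41 50/47
309 35/32 36/31 33/31 41/26 64/5 104/9 116/9 122/9 117/10 50/21 39/25 36/30 42/27 41/30
312 36/29 37/28 37/28 41/26 65/6 106/8 119/10 123/8 117/8 48/21 34/30 30/37 34/36 40/28
315 40/28 32/34 35/32 38/26 36/29 82/13 112/9 116/9 61/15 35/34 37/35 35/32 39/25 37/32
318 37/34 40/29 35/29 39/30 35/39 43/35 47/36 43/32 41/35 35/37 40/34 38/35 42/34 40/34
321 57/51 60/59 69/57 76/68 73/69 78/68 81/68 80/69 79/70 78/70 72/66 72/58 61/58 61/51
```

```bash
python3 - <<'E'
from h import *
np.set_printoptions(precision=4,suppress=True)
c=np.load('w12.npy',allow_pickle=True).item()
ax=np.array([.627,.141]);u=np.array([np.cos(np.radians(175.3)),np.sin(np.radians(175.3))])
f=lambda r,z:proj(c,np.append(ax+r*u,z))
for n,r,z in (('head top outer',.0935,.1676),('hole top outer',.0935,.1576),('hole bot outer',.0935,.1436),('head top inner',.0795,.1676),('free end up',.0955,.163),('free end flat',.0955,.155),('hinge',.1195,.154),('rod top at face',.0935,.154)): print(n,f(r,z))
E
```

```text
head top outer [319.1179 271.3159]
hole top outer [319.1337 260.4014]
hole bot outer [319.1527 247.3742]
head top inner [319.1368 298.941 ]
free end up [319.1227 262.1099]
free end flat [319.135  253.9784]
hinge [319.1053 204.7645]
rod top at face [319.1389 256.8226]
```

servo_tool:
  deltas:
    - {"dx": -1.5,"dy": 0.1,"dz": 0,"rx": 0,"ry": 0,"rz": 0,"fingers": 1}
    - {"dx": -1.5,"dy": 0.1,"dz": 0,"rx": 0,"ry": 0,"rz": 0,"fingers": 1}
    - {"dx": 0,"dy": 0,"dz": 0,"rx": 0,"ry": 0,"rz": 0,"fingers": 1}

```text
clock: 21.05
tcp_pos: [0.5396, 0.1477, 0.2143]
orientation: [0.001, 0.041, 0.999, 0.0]
wrist_force: [1.0, -0.2, -2.6]
finger_gap: 0.0333
```

servo_tool:
  deltas:
    - {"dx": -1,"dy": 0.1,"dz": 0,"rx": 0,"ry": 0,"rz": 0,"fingers": 1}
    - {"dx": 0,"dy": 0,"dz": 0,"rx": 0,"ry": 0,"rz": 0,"fingers": 1}

```text
clock: 21.25
tcp_pos: [0.5391, 0.1477, 0.2144]
orientation: [0.001, 0.042, 0.999, 0.0]
wrist_force: [4.1, 0.2, -3.8]
finger_gap: 0.0335
```

servo_tool:
  deltas:
    - {"dx": -1,"dy": 0.1,"dz": 0,"rx": 0,"ry": 0,"rz": 0,"fingers": 1}
    - {"dx": 0,"dy": 0,"dz": 0,"rx": 0,"ry": 0,"rz": 0,"fingers": 1}

```text
clock: 21.45
tcp_pos: [0.5387, 0.1478, 0.2145]
orientation: [0.002, 0.042, 0.999, 0.0]
wrist_force: [7.1, -1.1, -4.5]
finger_gap: 0.0335
```

Catch holds against a 7 N pull after ~1.5 mm of play, so it has snapped. Back to the middle of the play, lower, release.

servo_tool:
  deltas:
    - {"dx": 1.5,"dy": -0.1,"dz": 0,"rx": 0,"ry": 0,"rz": 0,"fingers": 1}
    - {"dx": 1.5,"dy": -0.1,"dz": -1,"rx": 0,"ry": 0,"rz": 0,"fingers": 1}
    - {"dx": 0,"dy": 0,"dz": -1,"rx": 0,"ry": 0,"rz": 0,"fingers": 1}
    - {"dx": 0,"dy": 0,"dz": -1,"rx": 0,"ry": 0,"rz": 0,"fingers": 1}
    - {"dx": 0,"dy": 0,"dz": -0.5,"rx": 0,"ry": 0,"rz": 0,"fingers": 1}
    - {"dx": 0,"dy": 0,"dz": 0,"rx": 0,"ry": 0,"rz": 0,"fingers": 1}

```text
clock: 22.05
tcp_pos: [0.5399, 0.1477, 0.2107]
orientation: [0.0, 0.041, 0.999, 0.0]
wrist_force: [1.8, -1.1, -0.2]
finger_gap: 0.0335
```

```bash
python3 st.py
```

```text
22.05 [0.5399 0.1477 0.2107] psi 175.25712882853307 gap 0.033493303926085356 F [ 1.7963 -1.084  -0.2104] T [-0.1227 -0.4087  0.0393] r 0.08733574092098621 lat(+y) -0.0004490881063933484
```

servo_tool:
  deltas:
    - {"dx": 0.5,"dy": 0,"dz": 0,"rx": 0,"ry": 0,"rz": 0,"fingers": 0.1}
    - {"dx": 0,"dy": 0,"dz": 0,"rx": 0,"ry": 0,"rz": 0,"fingers": 0}
    - {"dx": 0,"dy": 0,"dz": 0,"rx": 0,"ry": 0,"rz": 0,"fingers": -0.2}
    - {"dx": 0,"dy": 0,"dz": 0,"rx": 0,"ry": 0,"rz": 0,"fingers": -0.4}
    - {"dx": 0,"dy": 0,"dz": 0,"rx": 0,"ry": 0,"rz": 0,"fingers": -0.4}

```text
clock: 22.55
tcp_pos: [0.5402, 0.1477, 0.2106]
orientation: [-0.0, 0.041, 0.999, 0.0]
wrist_force: [0.0, -0.1, 0.2]
finger_gap: 0.06
```

```bash
python3 st.py; python3 - <<'E'
from h import *
c=cam('wrist'); np.save('w13.npy',c,allow_pickle=True); g=c['img'].astype(int)
for y in list(range(200,300,5)):
    print(y,' '.join('%d/%d'%(p.mean(),p.max()-p.min()) for p in g[y,300:340:3]))
E
```

```text
22.55 [0.5402 0.1477 0.2106] psi 175.25792226799868 gap 0.06002799967153156 F [ 0.0438 -0.1025  0.2449] T [ 0.0188  0.0189 -0.0022] r 0.08701418181624093 lat(+y) -0.00039484171881023437
200 76/48 75/48 79/49 96/56 86/3 112/10 124/10 134/7 123/9 92/13 84/50 104/63 132/79 131/79
205 77/46 74/47 84/48 78/47 85/7 111/8 125/10 136/12 123/9 97/16 84/51 83/48 83/50 82/52
210 75/48 76/48 81/48 83/46 76/4 107/8 119/8 128/8 118/10 98/16 82/48 79/50 84/51 84/48
215 75/48 78/43 79/48 68/41 78/6 60/1 68/1 61/5 85/3 95/12 79/53 80/50 82/52 82/50
220 77/46 76/46 76/45 54/27 66/4 65/4 62/1 62/3 82/5 89/6 67/40 84/48 85/50 81/50
225 77/46 74/50 76/45 59/33 68/4 64/2 65/2 67/3 83/4 86/8 62/35 80/50 84/52 84/48
230 79/47 72/48 64/40 58/33 64/4 65/5 63/3 64/4 86/4 83/9 56/34 82/49 85/49 82/50
235 75/48 76/44 61/37 56/31 63/6 64/3 66/2 62/1 81/4 87/13 58/33 99/61 101/60 93/57
240 54/33 54/34 54/34 62/37 61/4 65/5 66/4 68/2 67/1 58/18 59/36 73/44 65/39 66/42
245 56/31 54/34 61/37 69/38 63/6 45/5 40/3 41/2 50/3 58/17 66/37 63/34 55/33 59/32
250 55/32 57/32 74/43 83/52 61/4 44/5 42/2 43/4 47/3 70/22 86/52 74/47 59/33 54/34
255 51/33 55/34 81/48 85/52 62/4 43/3 46/4 46/2 63/2 72/29 86/53 67/40 60/32 56/35
260 53/35 55/35 61/33 60/36 59/32 44/5 39/1 42/4 47/8 62/37 64/38 63/37 56/34 56/34
265 56/29 55/32 60/35 59/39 57/33 48/3 43/3 45/6 51/13 61/37 61/36 61/35 57/34 59/34
270 80/48 72/45 86/51 83/52 81/52 79/52 79/50 80/49 78/48 78/47 74/45 77/44 68/42 71/42
275 82/52 72/48 87/53 85/52 84/52 89/52 83/52 85/53 85/51 87/53 88/53 86/52 74/46 81/48
280 78/52 77/44 88/53 86/54 86/52 85/55 87/54 84/51 87/52 85/54 86/51 87/52 76/42 80/50
285 85/49 77/48 88/53 88/53 86/56 88/56 89/52 87/56 88/53 87/51 83/55 87/53 74/47 82/51
290 82/51 75/42 85/52 85/50 82/53 84/55 85/52 85/53 87/52 88/53 89/53 85/51 76/44 81/50
295 71/36 62/30 83/53 85/49 85/48 83/52 82/52 85/51 83/53 87/52 85/51 80/53 77/45 84/49
```

After release the catch (grey at rows 260–265) now overlaps the wood of the head's face: it stands up in front of it. Retreating.

servo_tool:
  deltas:
    - {"dx": 0,"dy": 0,"dz": 10,"rx": 0,"ry": 0,"rz": 0,"fingers": -0.4}
    - {"dx": 0,"dy": 0,"dz": 20,"rx": 0,"ry": 0,"rz": 0,"fingers": -0.4}
    - {"dx": 0,"dy": 0,"dz": 30,"rx": 0,"ry": 0,"rz": 0,"fingers": -0.4}
    - {"dx": 0,"dy": 0,"dz": 40,"rx": 0,"ry": 0,"rz": 0,"fingers": -0.4}
    - {"dx": -20,"dy": 0,"dz": 40,"rx": 0,"ry": 0,"rz": 0,"fingers": -0.4}
    - {"dx": -20,"dy": 0,"dz": 20,"rx": 0,"ry": 0,"rz": 0,"fingers": -0.4}
    - {"dx": 0,"dy": 0,"dz": 0,"rx": 0,"ry": 0,"rz": 0,"fingers": -0.4}

```text
clock: 23.3
tcp_pos: [0.4997, 0.148, 0.3756]
orientation: [0.003, 0.041, 0.999, 0.001]
wrist_force: [0.8, 0.2, -0.7]
finger_gap: 0.0596
```

```bash
python3 st.py; python3 - <<'E'
from look import *
x=look('w14',[])
g=x['img'].astype(int); m=((g.max(2)-g.min(2)<22)&(g.mean(2)>100)).astype(np.uint8)
n,l,s,ce=cv2.connectedComponentsWithStats(m)
ax=np.array([.627,.141])
for i in range(1,n):
    if s[i,4]>60:
        P=atz(x,ce[i],.197); d=P[:2]-ax
        print(s[i],ce[i],P,'r',np.hypot(*d),'ang',np.degrees(np.arctan2(d[1],d[0])))
a=cam('scene');b=cam('side')
for nme,cc in (('wrist',x),('scene',a),('side',b)):
    for t in ('stamp','ink_tin','tape_roll','knob_stamp','spool','jar','pot'):
        r=cut_out(t,nme); print(nme,t,[(round(q['confidence'],2),np.round(q['extent']).astype(int).tolist()) for q in r[:2]])
print('stamp expected side',proj(b,[.54,.148,.1]),'scene',proj(a,[.54,.148,.1]),'wrist',proj(x,[.54,.148,.164]))
# rod direction in wrist: gray pixels near projected rod
u=np.array([np.cos(np.radians(175.3)),np.sin(np.radians(175.3))])
for r in (.11,.12,.13,.14,.148):
    p=proj(x,np.append(ax+r*u,.154)); y=int(round(p[1])); row=g[y,int(p[0])-15:int(p[0])+16]
    k=np.nonzero((row.max(1)-row.min(1)<25)&(row.mean(1)>50))[0]+int(p[0])-15; print(r,p,k.mean() if len(k) else None,len(k))
E
```

```text
23.3 [0.4997 0.148  0.3756] psi 175.29102636921246 gap 0.059595151989729804 F [ 0.7998  0.2298 -0.6594] T [-0.0179 -0.0129 -0.0131] r 0.12745549015215152 lat(+y) -0.003441832441166989
23.35 [0.5004 0.1479 0.3732] psi 175.28001312439898 [0.1335 0.1951 0.0589 1.4296 0.0001 0.2158] 0.0597967540799197 [ 0.9585  0.3107 -0.2756]
[ 614   43   26  128 1652] [630.7978 128.2712] [0.4591 0.4208 0.197 ] r 0.3262884611701628 ang 120.97365339036887
[320 164   6  32 185] [322.4865 179.0216] [0.4831 0.1529 0.197 ] r 0.14440381511739273 ang 175.27445835006563
[502 168  47  23 121] [525.5124 174.562 ] [0.4931 0.3276 0.197 ] r 0.22965533558956386 ang 125.67553649357198
[279 285  13  11 116] [284.9483 290.1034] [0.5879 0.1088 0.197 ] r 0.05067853866376906 ang -140.5534207685231
[353 285  13  11 117] [358.9744 290.2051] [0.5938 0.179  0.197 ] r 0.050414533265340226 ang 131.12311087918954
[ 28 325  37  31 802] [ 45.919  339.8292] [ 0.6345 -0.1592  0.197 ] r 0.3002592819234681 ang -88.55917743603707
wrist stamp [(0.89, [306, 181, 340, 236])]
wrist ink_tin [(0.83, [95, 121, 161, 170])]
wrist tape_roll [(0.5
[... 623 characters left out ...]
53, 258, 198, 309]), (0.35, [227, 273, 259, 309])]
side stamp [(0.55, [285, 216, 302, 252]), (0.38, [274, 304, 291, 329])]
side ink_tin [(0.89, [348, 215, 380, 232]), (0.19, [219, 267, 250, 332])]
side tape_roll [(0.89, [298, 195, 328, 209]), (0.24, [219, 264, 250, 330])]
side knob_stamp []
side spool [(0.72, [274, 304, 291, 332])]
side jar [(0.9, [311, 155, 332, 184])]
side pot [(0.92, [340, 142, 368, 172]), (0.57, [284, 217, 303, 255])]
stamp expected side [291.4399 237.0352] scene [385.6623 179.6067] wrist [321.7175 227.2984]
0.11 [321.8289 202.651 ] 321.5 8
0.12 [321.8522 193.1192] 322.0 7
0.13 [321.8757 183.4029] 322.0 9
0.14 [321.8993 173.5   ] 321.5 8
0.148 [321.9183 165.4423] 321.5 8
```

```bash
python3 -c "
from workcell import job; print(job.hand_in())"
```

```text
the job is handed in; nothing more can be done
None
```

I turned the rack until its empty hook points out over the tongue, then hung the loose stamp on that hook against the collar with the catch up. The job was handed in at about 23 s of the 72 s allowed.

**Turning:** I gripped a peg and turned the turret clockwise about 154°, correcting about 2.5° at the end. In the last wrist picture, the rod line and the mean of two pegs put the hook at about 175.3°. The tongue measured 174 to 176° in the various measurements.

**Hanging:** The head slid onto the rod without any clear contact until it met the collar, where the wrist read about 5 N. A gentle pull back was held after about 1.5 mm at 7 N. After release, the wrist picture's pixel values showed the catch standing in front of the head's face.

**Disagreements and gaps:**
- The catch's own 1 to 5 N of push never stood out from the sensor noise. The snap is inferred from the pull test and the picture.
- The two pegs disagreed on the hook angle by about 1.6° (174.5° and 176.1°).
- An earlier reading of the hook tip in the side camera was about 5 mm off the wrist camera's. I trusted the wrist camera.
- After the move away, I confirmed the stamp's place by the detectors only. I had used all 12 picture views.
- I didn't measure whether the other things moved. The detectors found the ink tin, tape roll, knob stamp, spool, jar and pot on the table, and nothing touched them. I did not look for the pencil cup at the end.

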